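Turn the lidded culture dishes over onto the leaning stack

TASK

Two round culture dishes lie lid up, each on its own sloping stand. Turn each one over, gripping base and lid together so that the lid never parts from the base, and stack both lid down on the empty sloping stand with the long pins, one on top of the other, lying flat on it and resting against its two pins. Do not disturb the loose things around them.

Things in the scene. Friction and masses are not known exactly. Their poses are not given: they have to be found in the camera images.
- dish_a_center (a point): centre, half-way up, of dish a: a disc 66 mm across, 26 mm thick, made of a plain white base (13 mm, 70 g) and a loose grey lid with ribbed skirt (13 mm, 40 g), equally wide. The seam is at this height; the lid only slips over a 7 mm collar on the base, so grip across the diameter, on both sides of the seam. z axis: from base to lid (at the start up and forward, 50 degrees from vertical).
- dish_b_center (a point): centre, half-way up, of dish b: a disc 66 mm across, 26 mm thick, made of a plain white base (13 mm, 70 g) and a loose grey lid with ribbed skirt (13 mm, 40 g), equally wide. The seam is at this height; the lid only slips over a 7 mm collar on the base, so grip across the diameter, on both sides of the seam. z axis: from base to lid (at the start up and forward, 50 degrees from vertical).
- lid_a_top (a point): middle of the outer face of the grey lid of dish a; 13 mm from the dish's centre along its z axis while the lid is closed.
- lid_b_top (a point): middle of the outer face of the grey lid of dish b; 13 mm from the dish's centre along its z axis while the lid is closed.
- dish_a: white base of dish a; origin in the middle of its underside, 13 mm below the dish's centre; z axis from base to lid.
- dish_b: white base of dish b; origin in the middle of its underside, 13 mm below the dish's centre; z axis from base to lid.
- lid_a: grey lid of dish a; origin in the middle of the lid's open underside, at the dish's centre while closed; z axis towards the lid's outer face.
- lid_b: grey lid of dish b; origin in the middle of the lid's open underside, at the dish's centre while closed; z axis towards the lid's outer face.
- stand_a: fixed metal stand on which dish a starts. Its deck slopes 50 degrees from the horizontal, falling along the stand's +x, and is 44 mm wide (60 mm at the low end): the dish overhangs on both sides. Two 22 mm pins at the low end stop it. 100 mm high; origin under the middle of its foot, x axis level and pointing the way its deck descends, y across, z up.
- stand_b: fixed metal stand on which dish b starts. Its deck slopes 50 degrees from the horizontal, falling along the stand's +x, and is 44 mm wide (60 mm at the low end): the dish overhangs on both sides. Two 22 mm pins at the low end stop it. 100 mm high; origin under the middle of its foot, x axis level and pointing the way its deck descends, y across, z up.
- stack_stand: fixed metal stand, empty at the start, like the other two but with pins 60 mm long, on which the dishes are to be stacked. 100 mm high; origin under the middle of its foot, x axis level and pointing the way its deck descends, y across, z up.
- stack_seat (a point): on the stack stand's deck, 100 mm above the table, under the middle of a dish that rests against both pins (8 mm thick, centres 30.6 mm down the slope and 21.4 mm to either side). x axis: down the slope; y: across; z: square off the deck, out and up. The first dish's centre rests 13 mm off the deck, the second's 39 mm.
- screwdriver: loose bystander, a screwdriver with yellow handle, 187 mm long
- marker: loose bystander, a marker pen 132 mm long
Things that resemble listed ones, but are neither listed nor needed, are in the scene too. Leave any brown or turquoise look-alike of the dish_b alone.

How it is judged:
On the way:
1. the first dish lies lid down, lid closed, on the deck of the stack stand (((z of dish_a_center in the frame of stack_seat between 0.008 and 0.018 m and x of dish_a_center in the frame of stack_seat between -0.008 and 0.006 m and y of dish_a_center in the frame of stack_seat between -0.007 and 0.007 m and angle between the z axis of dish_a_center and the z axis of stack_seat, either way round below 0.12 rad and angle between dish_a_center's own z axis and vertical above 1.9 rad and z of lid_a_top in the frame of dish_a_center between 0.01 and 0.016 m) or (z of dish_b_center in the frame of stack_seat between 0.008 and 0.018 m and x of dish_b_center in the frame of stack_seat between -0.008 and 0.006 m and y of dish_b_center in the frame of stack_seat between -0.007 and 0.007 m and angle between the z axis of dish_b_center and the z axis of stack_seat, either way round below 0.12 rad and angle between dish_b_center's own z axis and vertical above 1.9 rad and z of lid_b_top in the frame of dish_b_center between 0.01 and 0.016 m))), for 0.2 s.
At the end, for the whole second after the job is handed in: Both dishes are stacked lid down on the stack stand, in either order: centres 13 mm and 39 mm (within 5 mm) off its deck, within 7 mm sideways and 6 to 8 mm along the slope of the seat, lying flat within 7 degrees, lids closed (within 3 mm), released and at rest (((z of dish_a_center in the frame of stack_seat between 0.008 and 0.018 m and x of dish_a_center in the frame of stack_seat between -0.008 and 0.006 m and y of dish_a_center in the frame of stack_seat between -0.007 and 0.007 m and angle between the z axis of each of dish_a_center, dish_b_center and the z axis of stack_seat, either way round below 0.12 rad and angle between each of dish_a_center, dish_b_center's own z axis and vertical above 1.9 rad and z of lid_a_top in the frame of dish_a_center between 0.01 and 0.016 m and z of dish_b_center in the frame of stack_seat between 0.034 and 0.044 m and x of dish_b_center in the frame of stack_seat between -0.008 and 0.006 m and y of dish_b_center in the frame of stack_seat between -0.007 and 0.007 m and z of lid_b_top in the frame of dish_b_center between 0.01 and 0.016 m) or (z of dish_b_center in the frame of stack_seat between 0.008 and 0.018 m and x of dish_b_center in the frame of stack_seat between -0.008 and 0.006 m and y of dish_b_center in the frame of stack_seat between -0.007 and 0.007 m and angle between the z axis of each of dish_b_center, dish_a_center and the z axis of stack_seat, either way round below 0.12 rad and angle between each of dish_b_center, dish_a_center's own z axis and vertical above 1.9 rad and z of lid_b_top in the frame of dish_b_center between 0.01 and 0.016 m and z of dish_a_center in the frame of stack_seat between 0.034 and 0.044 m and x of dish_a_center in the frame of stack_seat between -0.008 and 0.006 m and y of dish_a_center in the frame of stack_seat between -0.007 and 0.007 m and z of lid_a_top in the frame of dish_a_center between 0.01 and 0.016 m)) and linear speed of each of dish_a, dish_b, lid_a, lid_b below 0.02 m/s); the robot touches nothing.
It fails at once if the lid parts from the base of dish a (z of lid_a_top in the frame of dish_a_center above 0.018 m or distance between lid_a and dish_a_center above 0.008 m).
It fails at once if the lid parts from the base of dish b (z of lid_b_top in the frame of dish_b_center above 0.018 m or distance between lid_b and dish_b_center above 0.008 m).
It fails at once if a loose bystander is shifted by more than 3 cm (distance of any of screwdriver, marker from where it was at the start of the episode above 0.03 m).
It also fails if it takes over 61 s, if anything falls off the work surface, if the arm or the gripper's body presses on something with over 40 N, if the wrist force passes 120 N, or if a joint passes its speed limit or range.

ROBOT

A 6-joint arm with a two-finger parallel gripper is mounted at the origin on a cart in front of the work surface, level with it; the furniture and walls round the work are solid. World frame = base frame: x ahead of the robot, y to its left, z up, the work surface at z = 0. Lengths are in m, angles in rad, forces in N, time in s.
With the tool pointing down it reaches from about 0.35 to 0.925 m from the base axis. Payload 6.4 kg.
Tool frame: the origin (TCP) lies midway between the tips of the shut fingers; the grasp point (between the pads) lies 19 mm behind it; x points along the fingers, z is the direction in which the jaws open and shut, and the axes are right-handed (so a half turn about x gives the same grasp; the last joint's range is limited). The gripper opens to 94 mm and grips with 3 to 60 N. Pads are 16 mm wide; open, the fingers measure 119 mm over their backs; the gripper's body (75 mm by 177 mm) begins 78 mm behind the grasp point.
Start: joints at [1.092, 0.245, 1.558, -0, 1.339, -0.174], TCP at [0.195, 0.62, 0.177] pointing down, gripper open.
Joint ranges: [-3.13, 3.13], [-1.02, 2.26], [0.13, 2.54], [-0.95, 4.09], [0.21, 2.88], [-2.74, 2.74]. Speed limits (rad/s): [2.57, 2.57, 3.14, 3.14, 3.14, 3.14].

INTERFACE

Orientations are given as a unit quaternion [w, x, y, z].
In Python, from cell import ctrl gives the robot as it stands.
- The arm moves only by the tool jog_arm, never from a script. Its argument "motion" is a list of rows, each a list of 5 numbers: the opening in per cent of the stroke, from 0 (shut) to 100 (fully open), then the shift along the tool's x, y, z in m, then the turn about the tool's x in rad. In form: [[fingers, tx, ty, tz, twist], ...]. A call has 1 to 5 rows; each row shifts and turns the pose as measured when the row begins, along the tool's axes as they then stand; what a row does not reach is not made up. A row lasts 1/10 s, in which the tool goes at most 50 mm and 8.59 degrees, less where a joint would pass 70% of its speed; a pose out of reach is approached as far as the arm can. A call with a gripper value outside its range is refused whole. The fingers move at their own pace and stop on an object; "squeeze" is the grip in N (left out, the last holds). Time passes only in rows, so rows that do not move let the fingers close. It gives the time, the measured TCP pose, the force and the opening at its end, in the units of the state.
- ctrl.get_obs(): the state, without advancing time (a new reading comes with each control period).
- ctrl.read_camera(name): name is "side" or "top"; returns a dict with "img" (420x560x3 uint8, red, green, blue), "z_map" (420x560 float32, m along the optical axis (not along the pixel's ray), 0 where there is no reading), "fx", "fy", "cx", "cy" (pixels), "origin" and "attitude" of the camera in the world. Camera axes: x right, y down, z forward; pixel columns grow to the right and rows downward; lengths in m; the calibration is good to about 2 mm. A picture is of the moment at which its call begins.
- ctrl.close_job(): hands the job in, once; it reports no verdict.
Trained networks look in the newest picture that a camera, given by its name, has taken for a name from the list of things; names that differ only in an ending like _2 or _b are one class to them, and where a whole thing is asked for, a point or a joint stands for the part that bears it (a point fixed in the world has none). Each returns a list of dicts, best first, with "conf" (0 to 1); they miss things now and then, are a little off and sometimes report something else, mostly with a low value. They report only what shows in the picture. A call takes as long as a camera call. They do not tell look-alikes from the thing itself.
- ctrl.trace(camera, thing): "region" (420x560 bool, what is visible of it) and "pixel" ([column, row] in pixels, amid what is visible of it).
- ctrl.landmark_of(camera, thing): "pixel" ([column, row] in pixels: a listed point, or the origin of a listed thing).
The state is a dict: "time_s": time; "joint_positions": joint angles; "qd": joint speeds; "joint_torque": joint torques, N m; "ee_pos": TCP position; "tool_rot": TCP orientation; "force": force on the tool from outside, world axes, zero at the start; "moment": the same for the moment, N m; "width": finger opening in m.
Only numpy, scipy, OpenCV 4.12 (cv2) and the standard library are available. Lean on these libraries where they do the work, as an engineer would, in place of code of your own. Each camera call takes 0.05 s, during which the arm holds its last target.

## Working session

There is one attempt and no reset: what is moved stays moved. The work goes in short steps, Python scripts to look and compute and a tool call to move; the robot and the scene stay as the last step left them, time stands still between calls to the robot, and variables do not carry over. Pictures are saved under pics/ and viewed, and the job is handed in when it is done.

Besides the shell and the picture viewer there is one more tool, called as name(argument=value, ...) on one line, values as JSON. jog_arm: Moves the arm, as the interface text tells. Its arguments: {"type":"object","properties":{"motion":{"type":"array","items":{"type":"array","items":{"type":"number"}}},"squeeze":{"type":"number"}},"required":["motion"]}

```bash
ls; mkdir -p pics; python3 - <<'E'
from cell import ctrl
import cv2,numpy as np
o=ctrl.get_obs(); print({k:np.round(v,3).tolist() for k,v in o.items()})
for n in("side","top"):
    r=ctrl.read_camera(n); cv2.imwrite(f"pics/{n}0.png",r["img"][:,:,::-1])
    print(n,{k:np.round(r[k],4).tolist() for k in("fx","fy","cx","cy","origin","attitude")})
    for t in("dish_a_center","lid_a_top","stack_seat","stand_a","stack_stand","screwdriver","marker"):
        print(t,[(np.round(d["pixel"]).tolist(),round(d["conf"],2)) for d in ctrl.landmark_of(n,t)])
E
```

```text
pics
{'time_s': 0.0, 'joint_positions': [1.092, 0.246, 1.559, -0.0, 1.339, -0.174], 'qd': [-0.0, -0.001, -0.001, -0.002, 0.0, -0.0], 'joint_torque': [0.0, -41.58, -31.462, 0.069, 0.033, -0.0], 'ee_pos': [0.195, 0.619, 0.176], 'tool_rot': [0.57, -0.419, 0.571, 0.418], 'force': [0.417, 0.754, 0.054], 'moment': [-0.01, -0.017, -0.017], 'width': 0.094}
side {'fx': 444.3806, 'fy': 444.3806, 'cx': 278.4396, 'cy': 209.9959, 'origin': [0.4428, -0.8173, 0.661], 'attitude': [-0.4489, 0.8924, -0.0337, 0.03]}
dish_a_center [([283.0, 142.0], 0.65)]
lid_a_top [([280.0, 177.0], 0.46)]
stack_seat [([304.0, 190.0], 0.85)]
stand_a [([280.0, 176.0], 0.87), ([291.0, 292.0], 0.61)]
stack_stand [([299.0, 227.0], 0.81), ([294.0, 257.0], 0.28)]
screwdriver [([285.0, 258.0], 0.88)]
marker [([279.0, 200.0], 0.66), ([299.0, 228.0], 0.58)]
top {'fx': 391.4738, 'fy': 391.4738, 'cx': 281.6723, 'cy': 209.1856, 'origin': [0.3681, -0.0573, 0.9321], 'attitude': [0.0626, -0.6997, 0.7104, -0.0419]}
dish_a_center [([168.0, 174.0], 0.43)]
lid_a_top [([167.0, 170.0], 0.73), ([223.0, 196.0], 0.63), ([168.0, 183.0], 0.48)]
stack_seat [([269.0, 166.0], 0.62), ([168.0, 179.0], 0.53)]
stand_a [([178.0, 192.0], 0.85), ([358.0, 194.0], 0.84)]
stack_stand [([267.0, 179.0], 0.97)]
screwdriver [([317.0, 200.0], 0.74)]
marker [([223.0, 199.0], 0.75), ([356.0, 194.0], 0.66)]
```

View pics/side0.png

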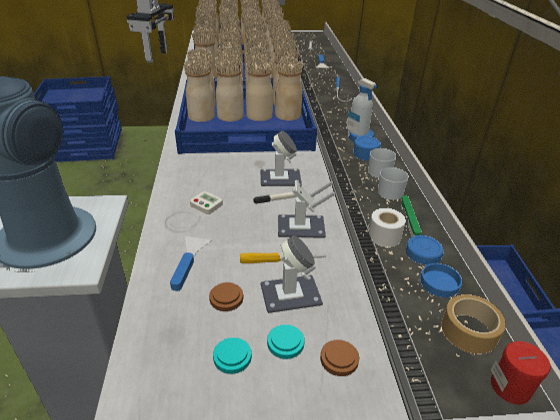

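View pics/top0.png

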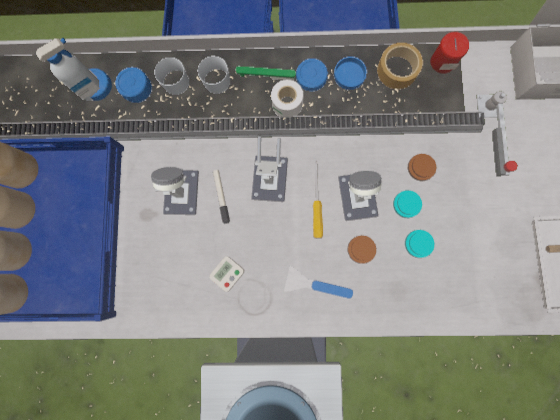

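Three stands are visible: a dish on the left at top (168,180), the empty one in the middle (268,170), and a dish on the right (362,185). The brown and turquoise look-alikes lie flat near the right. The jog has only one rotation, about the tool's x, so I'll measure the stands first and then check how the arm behaves at its reach limit.

```bash
cat > h.py <<'E'
import numpy as np,cv2
from scipy.spatial.transform import Rotation as R
from cell import ctrl
def rot(q): return R.from_quat([q[1],q[2],q[3],q[0]]).as_matrix()
def cloud(r):
    v,u=np.mgrid[0:420,0:560]; z=r["z_map"]
    p=np.stack([(u-r["cx"])/r["fx"]*z,(v-r["cy"])/r["fy"]*z,z],-1)
    w=p@rot(r["attitude"]).T+np.array(r["origin"]); w[z<=0]=np.nan; return w
def proj(r,P):
    c=(np.asarray(P)-r["origin"])@rot(r["attitude"]); return c[...,:2]/c[...,2:]*[r["fx"],r["fy"]]+[r["cx"],r["cy"]]
def obs():
    o=ctrl.get_obs(); M=rot(o["tool_rot"])
    print("t",round(o["time_s"],2),"tcp",np.round(o["ee_pos"],4),"q",np.round(o["joint_positions"],3),"w",round(o["width"],4),"F",np.round(o["force"],1))
    print("x",np.round(M[:,0],3),"y",np.round(M[:,1],3),"z",np.round(M[:,2],3)); return o,M
E
python3 - <<'E'
from h import *
for n in("side","top"):
    r=ctrl.read_camera(n); C=cloud(r)
    np.savez(f"{n}.npz",C=C,**r)
    for t in("dish_a","lid_a","stand_a","stack_stand","screwdriver","marker"):
        for d in ctrl.trace(n,t):
            m=d["region"]; P=C[m]; P=P[~np.isnan(P[:,0])]
            print(n,t,round(d["conf"],2),np.round(d["pixel"]).tolist(),m.sum(),"med",np.round(np.median(P,0),3),"lo",np.round(np.percentile(P,2,axis=0),3),"hi",np.round(np.percentile(P,98,axis=0),3))
    img=r["img"]
    if n=="top":
        a=cv2.resize(img[120:240,130:410],None,fx=2.8,fy=2.8,interpolation=2)
    else: a=cv2.resize(img[110:330,220:380],None,fx=2.7,fy=2.7,interpolation=2)
    cv2.imwrite(f"pics/{n}z.png",a[:,:,::-1])
E
```

```text
side dish_a 0.96 [340.0, 356.0] 1147 med [ 0.6   -0.376  0.02 ] lo [ 0.572 -0.399  0.003] hi [ 0.631 -0.341  0.023]
side dish_a 0.94 [287.0, 341.0] 1068 med [ 0.512 -0.336  0.02 ] lo [ 0.483 -0.36   0.002] hi [ 0.543 -0.303  0.023]
side dish_a 0.85 [232.0, 356.0] 1158 med [ 0.42  -0.358  0.02 ] lo [ 0.389 -0.381  0.002] hi [ 0.449 -0.324  0.023]
side dish_a 0.56 [279.0, 146.0] 107 med [0.547 0.189 0.118] lo [0.534 0.181 0.092] hi [0.571 0.217 0.133]
side dish_a 0.56 [226.0, 294.0] 817 med [ 0.409 -0.226  0.02 ] lo [ 0.378 -0.248  0.001] hi [ 0.437 -0.192  0.023]
side dish_a 0.47 [291.0, 258.0] 265 med [ 0.531 -0.236  0.12 ] lo [ 0.516 -0.244  0.082] hi [ 0.555 -0.201  0.134]
side lid_a 0.76 [301.0, 251.0] 495 med [ 0.549 -0.224  0.123] lo [ 0.527 -0.243  0.003] hi [ 0.595 -0.118  0.141]
side lid_a 0.7 [289.0, 143.0] 208 med [0.566 0.197 0.121] lo [0.547 0.18  0.098] hi [0.589 0.235 0.141]
side stand_a 0.78 [292.0, 288.0] 2145 med [ 0.53  -0.222  0.01 ] lo [ 0.483 -0.254  0.002] hi [ 0.587 -0.175  0.112]
side stand_a 0.66 [283.0, 173.0] 925 med [0.55  0.205 0.012] lo [0.502 0.174 0.00
[... 1352 characters left out ...]
0.18   0.141]
top stand_a 0.83 [352.0, 202.0] 1094 med [ 0.515 -0.2    0.009] lo [ 0.481 -0.253  0.   ] hi [ 0.584 -0.172  0.117]
top stand_a 0.62 [181.0, 200.0] 1143 med [0.534 0.203 0.01 ] lo [0.498 0.175 0.002] hi [0.601 0.253 0.112]
top stack_stand 0.78 [269.0, 177.0] 1575 med [ 0.575 -0.006  0.011] lo [ 0.529 -0.04   0.004] hi [0.641 0.037 0.119]
top stack_stand 0.39 [352.0, 205.0] 1059 med [ 0.514 -0.202  0.009] lo [ 0.48  -0.254  0.002] hi [ 0.582 -0.172  0.113]
top screwdriver 0.74 [318.0, 213.0] 419 med [ 0.489 -0.114  0.02 ] lo [ 0.437 -0.125  0.009] hi [ 0.598 -0.104  0.025]
top marker 0.94 [222.0, 195.0] 383 med [0.542 0.114 0.014] lo [ 0.48   0.099 -0.001] hi [0.601 0.132 0.018]
```

jog_arm(motion=[[100,-0.05,0,0,0],[100,-0.05,0,0,0],[100,-0.05,0,0,0]])

```text
time_s: 1.8
ee_pos: [0.193, 0.6158, 0.3189]
tool_rot: [0.563, -0.422, 0.577, 0.415]
force: [0.1, 1.3, 0.9]
width: 0.0941
```

View pics/topz.png

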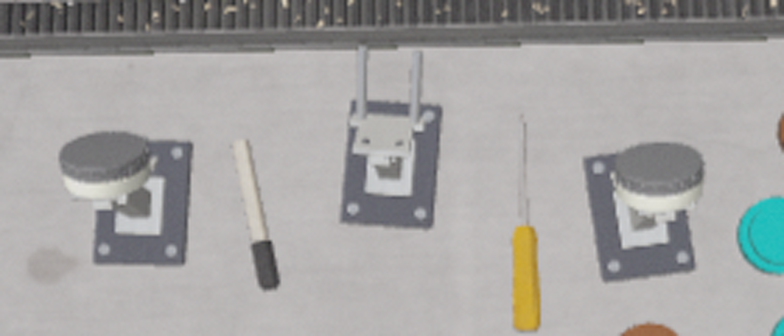

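View pics/sidez.png

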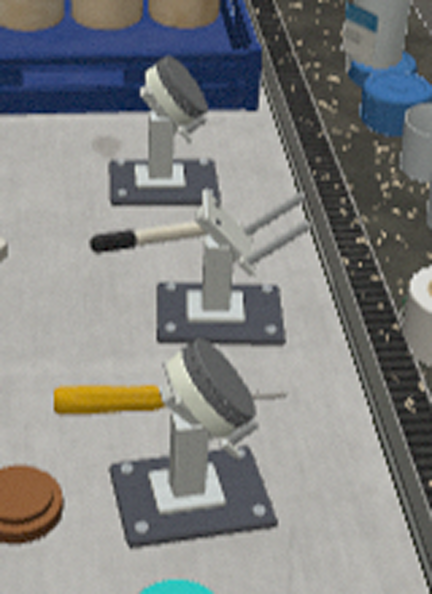

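```bash
python3 - <<'E'
from h import *
obs()
for n in("top","side"):
    d=np.load(n+".npz"); C=d["C"]; img=d["img"]
    # lids: per dish region box
    for nm,yr in(("L",(0.17,0.27)),("M",(-0.06,0.06)),("R",(-0.27,-0.16))):
        m=(C[...,1]>yr[0])&(C[...,1]<yr[1])&(C[...,2]>0.04)&(C[...,2]<0.2)&(C[...,0]>0.45)&(C[...,0]<0.7)
        P=C[m]
        # ransac plane
        best=0;rng=np.random.default_rng(0)
        for _ in range(3000):
            a=P[rng.choice(len(P),3,False)]; nn=np.cross(a[1]-a[0],a[2]-a[0]); l=np.linalg.norm(nn)
            if l<1e-5: continue
            nn/=l; nn*=np.sign(nn[2]); 
            if abs(nn[2]-np.cos(np.radians(50)))>0.12: continue
            i=abs((P-a[0])@nn)<0.002
            if i.sum()>best: best=i.sum();bi=i
        Q=P[bi]; c=Q.mean(0); nn=np.linalg.svd(Q-c)[2][2]; nn*=np.sign(nn[2])
        print(n,nm,len(P),best,"c",np.round(c,4),"n",np.round(nn,3),"yaw",np.degrees(np.arctan2(nn[1],nn[0])).round(1),"tilt",np.degrees(np.arccos(nn[2])).round(1),"lo",Q.min(0).round(3),"hi",Q.max(0).round(3))
    # foot plates: z 4-14mm
    for nm,xr,yr in(("L",(.48,.63),(0.155,0.27)),("M",(.5,.66),(-0.06,0.06)),("R",(.45,.62),(-0.27,-0.16))):
        m=(C[...,0]>xr[0])&(C[...,0]<xr[1])&(C[...,1]>yr[0])&(C[...,1]<yr[1])&(C[...,2]>0.004)&(C[...,2]<0.014)
        print(n,nm,"foot",m.sum(),cv2.minAreaRect((C[m][:,:2]*1000).astype(np.float32)),np.median(C[m][:,2]))
E
```

```text
t 1.8 tcp [0.193  0.6158 0.3189] q [ 1.092  0.173  1.385 -0.     1.604 -0.174] w 0.0941 F [0.1 1.3 0.9]
x [-0.01  -0.019 -1.   ] y [-0.954  0.3    0.004] z [ 0.3    0.954 -0.021]
top L 784 347 c [0.5708 0.2124 0.1195] n [ 0.76  -0.038  0.649] yaw -2.9 tilt 49.6 lo [0.55  0.181 0.093] hi [0.592 0.246 0.145]
top M 569 296 c [ 0.5856 -0.0024  0.0971] n [ 0.758 -0.08   0.647] yaw -6.1 tilt 49.7 lo [ 0.563 -0.033  0.069] hi [0.608 0.026 0.124]
top R 764 377 c [ 0.553  -0.2111  0.1193] n [0.757 0.084 0.648] yaw 6.3 tilt 49.6 lo [ 0.531 -0.243  0.091] hi [ 0.575 -0.179  0.144]
top L foot 881 ((556.279296875, 212.3037109375), (145.36798095703125, 110.04737091064453), 0.9395744800567627) 0.008791358557870166
top M foot 941 ((579.538330078125, 2.670867919921875), (114.25786590576172, 158.40660095214844), 89.00782012939453) 0.008513510657682577
top R foot 847 ((534.3760375976562, -213.9024200439453), (163.85989379882812, 103.85945129394531), 1.7811747789382935) 0.008448551354220402
side L 610 144 c [0.5714 0.2097 0.1199] n [ 0.758 -0.049  0.65 ] yaw -3.7 tilt 49.4 lo [0.551 0.18  0.093] hi [0.594 0.243 0.143]
side M 653 220 c [ 0.5856 -0.0056  0.0974] n [ 0.76  -0.095  0.643] yaw -7.1 tilt 50.0 lo [ 0.563 -0.033  0.07 ] hi [0.608 0.025 0.122]
side R 1186 307 c [ 0.5527 -0.2153  0.1208] n [0.755 0.067 0.653] yaw 5.1 tilt 49.3 lo [ 0.532 -0.244  0.094] hi [ 0.575 -0.18   0.143]
side L foot 513 ((558.272216796875, 217.23284912109375), (146.31817626953125, 106.1228256225586), 3.134471893310547) 0.009915848251129455
side M foot 812 ((581.52978515625, 2.023052215576172), (155.82595825195312, 110.42408752441406), 0.05752470716834068) 0.009612920382907786
side R foot 1317 ((536.4067993164062, -215.12112426757812), (101.0365219116211, 167.912353515625), 87.70421600341797) 0.009230087823184463
```

jog_arm(motion=[[100,-0.04,-0.02,0,0],[100,-0.04,-0.03,-0.01,-0.05],[100,-0.01,-0.042,-0.024,-0.05],[100,0,-0.042,-0.024,-0.05],[100,0,-0.042,-0.024,-0.05]])

```text
time_s: 2.3
ee_pos: [0.3476, 0.5, 0.4226]
tool_rot: [0.521, -0.479, 0.521, 0.477]
force: [0.5, 0.2, -0.5]
width: 0.0939
```

```bash
python3 - <<'E'
from h import *
obs()
C=np.load("top.npz")["C"]
m=(C[...,1]>0.3); print(np.nanmax(C[...,2][m])); m=(C[...,0]>0.62)&(abs(C[...,1])<.4); print(np.nanmax(C[...,2][m]))
E
```

```text
t 2.3 tcp [0.3476 0.5    0.4226] q [ 0.779  0.066  1.321 -0.003  1.756 -0.706] w 0.0939 F [ 0.5  0.2 -0.5]
x [ 0.001 -0.003 -1.   ] y [-0.996  0.086 -0.001] z [ 0.086  0.996 -0.003]
0.1914774549109599
0.11921954441747318
```

jog_arm(motion=[[100,0,-0.034,-0.036,0],[100,0,-0.034,-0.036,0],[100,0,-0.034,-0.036,0],[100,0,-0.034,-0.036,0],[100,0,-0.034,-0.036,0]])

```text
time_s: 2.8
ee_pos: [0.5031, 0.3035, 0.4244]
tool_rot: [0.521, -0.48, 0.52, 0.477]
force: [0.6, 0.8, -0.1]
width: 0.0937
```

jog_arm(motion=[[100,0,-0.034,-0.036,0],[100,0,-0.034,-0.036,0],[100,0,-0.034,-0.036,0],[100,0,-0.034,-0.036,0],[100,0,-0.034,-0.036,0]])

```text
time_s: 3.3
ee_pos: [0.6573, 0.1067, 0.4263]
tool_rot: [0.522, -0.48, 0.519, 0.477]
force: [-0.1, 0.4, 0.1]
width: 0.094
```

```bash
python3 - <<'E'
from h import *
obs()
E
```

```text
t 3.3 tcp [0.6573 0.1067 0.4263] q [-0.009  0.202  1.165 -0.     1.769 -1.495] w 0.094 F [-0.1  0.4  0.1]
x [ 0.006 -0.    -1.   ] y [-0.996  0.085 -0.006] z [0.085 0.996 0.   ]
```

jog_arm(motion=[[100,0,-0.05,-0.01,0],[100,0,-0.05,-0.01,0],[100,0,-0.05,-0.01,0],[100,0,-0.05,-0.01,0],[100,0,-0.05,-0.01,0]])

```text
time_s: 3.8
ee_pos: [0.8708, 0.0369, 0.4281]
tool_rot: [0.525, -0.479, 0.52, 0.474]
force: [1.2, -1.3, 1.0]
width: 0.094
```

```bash
python3 - <<'E'
from h import *
obs()
E
```

```text
t 3.8 tcp [0.8708 0.0369 0.4281] q [-0.087  0.876  0.232  0.     2.023 -1.566] w 0.094 F [ 1.2 -1.3  1. ]
x [ 0.011 -0.001 -1.   ] y [-0.996  0.092 -0.011] z [0.092 0.996 0.   ]
```

jog_arm(motion=[[100,0,-0.05,0,0],[100,0,-0.05,0,0],[100,0,-0.05,0,0]])

```text
time_s: 4.1
ee_pos: [0.9246, 0.0183, 0.3673]
tool_rot: [0.539, -0.489, 0.506, 0.463]
force: [0.3, -0.3, 1.3]
width: 0.0941
```

```bash
python3 - <<'E'
from h import *
obs()
E
```

```text
t 4.1 tcp [0.9246 0.0183 0.3673] q [-0.106  1.009  0.129  0.011  1.945 -1.578] w 0.0941 F [ 0.3 -0.3  1.3]
x [ 0.06   0.004 -0.998] y [-0.994  0.094 -0.059] z [0.094 0.996 0.009]
```

The arm tilts when pushed past its reach limit: tool x now has +0.06 forward. That gives me a tilt I can use, so I'll keep building it towards about 40 degrees.

jog_arm(motion=[[100,-0.035,-0.035,0,0],[100,-0.035,-0.035,0,0],[100,-0.035,-0.035,0,0],[100,-0.035,-0.035,0,0]])

```text
time_s: 4.5
ee_pos: [0.9172, 0.0023, 0.4472]
tool_rot: [0.564, -0.51, 0.479, 0.438]
force: [0.2, 0.5, -0.4]
width: 0.0942
```

```bash
python3 - <<'E'
from h import *
obs()
E
```

```text
t 4.5 tcp [0.9172 0.0023 0.4472] q [-0.129  0.924  0.126  0.028  1.936 -1.594] w 0.0942 F [ 0.2  0.5 -0.4]
x [ 0.157  0.006 -0.988] y [-0.983  0.095 -0.156] z [0.093 0.995 0.021]
```

jog_arm(motion=[[100,-0.025,-0.045,0,0],[100,-0.025,-0.045,0,0],[100,-0.025,-0.045,0,0],[100,-0.025,-0.045,0,0],[100,-0.025,-0.045,0,0]])

```text
time_s: 5.0
ee_pos: [0.9291, -0.0167, 0.5212]
tool_rot: [0.601, -0.545, 0.432, 0.394]
force: [0.9, -0.7, -0.0]
width: 0.0941
```

```bash
python3 - <<'E'
from h import *
obs()
E
```

```text
t 5.0 tcp [ 0.9291 -0.0167  0.5212] q [-0.157  0.85   0.127  0.054  1.846 -1.61 ] w 0.0941 F [ 0.9 -0.7 -0. ]
x [ 0.317  0.002 -0.948] y [-0.944  0.095 -0.315] z [0.089 0.996 0.032]
```

jog_arm(motion=[[100,-0.025,-0.045,0,0],[100,-0.025,-0.045,0,0],[100,-0.025,-0.045,0,0],[100,-0.025,-0.045,0,0],[100,-0.025,-0.045,0,0]])

```text
time_s: 5.5
ee_pos: [0.9267, -0.0333, 0.6043]
tool_rot: [0.632, -0.575, 0.385, 0.349]
force: [0.5, -0.2, -0.4]
width: 0.0937
```

```bash
python3 - <<'E'
from h import *
obs()
E
```

```text
t 5.5 tcp [ 0.9267 -0.0333  0.6043] q [-0.185  0.769  0.127  0.084  1.774 -1.624] w 0.0937 F [ 0.5 -0.2 -0.4]
x [ 0.459 -0.002 -0.888] y [-0.884  0.095 -0.457] z [0.085 0.996 0.042]
```

jog_arm(motion=[[100,-0.02,-0.045,0,0],[100,-0.02,-0.045,0,0],[100,-0.02,-0.045,0,0],[100,-0.02,-0.045,0,0],[100,-0.02,-0.045,0,0]])

```text
time_s: 6.0
ee_pos: [0.9194, -0.0472, 0.6868]
tool_rot: [0.658, -0.602, 0.337, 0.301]
force: [-0.5, 0.0, -0.7]
width: 0.0945
```

```bash
python3 - <<'E'
from h import *
obs()
E
```

```text
t 6.0 tcp [ 0.9194 -0.0472  0.6868] q [-0.214  0.693  0.128  0.118  1.697 -1.635] w 0.0945 F [-0.5  0.  -0.7]
x [ 0.591 -0.009 -0.806] y [-0.802  0.094 -0.59 ] z [0.081 0.996 0.048]
```

jog_arm(motion=[[100,-0.02,-0.045,0,0],[100,-0.02,-0.045,0,0],[100,0,0,0,0]])

```text
time_s: 6.3
ee_pos: [0.9094, -0.0521, 0.7273]
tool_rot: [0.668, -0.613, 0.316, 0.28]
force: [0.3, -0.1, 0.4]
width: 0.0941
```

```bash
python3 - <<'E'
from h import *
o,M=obs()
for k,n in dict(L=(.759,-.044,.65),M=(.758,-.087,.646),R=(.756,.076,.65)).items():
    n=np.array(n);n/=np.linalg.norm(n); print(k,"n in tool",np.round(M.T@n,3))
E
```

```text
t 6.3 tcp [ 0.9094 -0.0521  0.7273] q [-0.227  0.655  0.127  0.133  1.671 -1.639] w 0.0941 F [ 0.3 -0.1  0.4]
x [ 0.644 -0.013 -0.765] y [-0.761  0.093 -0.642] z [0.079 0.996 0.05 ]
L n in tool [-0.008 -0.999  0.049]
M n in tool [-0.005 -1.     0.006]
R n in tool [-0.012 -0.986  0.168]
```

Tool x now lies in all three disc planes to within 0.7°. A half turn about it will flip a dish with the tool pose otherwise unchanged. Next I'll refine the dish centres.

```bash
cat > fit.py <<'E'
from h import *
def circ(C,img,c0,n,tol=0.003,rad=0.045):
    n=np.array(n)/np.linalg.norm(n); u=np.array([n[2],0,-n[0]]); u-=n*(u@n); u/=np.linalg.norm(u); v=np.cross(n,u)
    D=C-c0; m=(abs(D@n)<tol)&(np.linalg.norm(D,axis=-1)<rad)
    return m,np.stack([D[m]@u,D[m]@v],-1),D[m]@n,(u,v,n)
E
python3 - <<'E'
from fit import *
for nm in("top","side"):
    d=np.load(nm+".npz"); C=d["C"]; img=d["img"]
    for (x,y) in((.55,.08),(.5,.03),(.45,-.05),(.6,.15),(.55,-.16)):
        m=(abs(C[...,0]-x)<.015)&(abs(C[...,1]-y)<.015); print(nm,"table",np.round(np.median(C[m][:,2]),4),end=" ")
    print()
    for k,c0,n in(("L",(.571,.2115,.1195),(.759,-.044,.65)),("R",(.553,-.212,.1197),(.756,.076,.65))):
        m,P,h,(u,v,n)=circ(C,img,np.array(c0),n)
        g=img[m].astype(int); print(nm,k,len(P),"h med",np.round(np.median(h),4),"enc",[np.round(q,4) for q in cv2.minEnclosingCircle((P).astype(np.float32))],"pct",np.round(np.percentile(P,[1,99],axis=0),4).tolist())
        cen=np.array(c0)+n*np.median(h)+np.array(cv2.minEnclosingCircle(P.astype(np.float32))[0])@np.stack([u,v])
        print("   lidtop",np.round(cen,4),"centre",np.round(cen-.013*n,4),"seat",np.round(cen-.026*n,4))
E
```

```text
top table 0.0012 top table 0.0005 top table 0.0005 top table 0.0006 top table 0.0006 
top L 361 h med -0.0002 enc [array([0.0025, 0.0004]), np.float64(0.0354)] pct [[-0.0301, -0.0296], [0.0325, 0.0312]]
   lidtop [0.5726 0.2119 0.1175] centre [0.5627 0.2124 0.109 ] seat [0.5528 0.213  0.1006]
top R 387 h med -0.0003 enc [array([0.0021, 0.0019]), np.float64(0.0342)] pct [[-0.0305, -0.029], [0.0331, 0.0316]]
   lidtop [ 0.554  -0.2102  0.1179] centre [ 0.5442 -0.2112  0.1094] seat [ 0.5344 -0.2121  0.101 ]
side table 0.002 side table 0.0016 side table 0.0017 side table 0.0026 side table 0.0026 
side L 157 h med 0.0006 enc [array([0.0023, 0.0017]), np.float64(0.0344)] pct [[-0.0305, -0.0313], [0.0306, 0.0307]]
   lidtop [0.573  0.2132 0.1182] centre [0.5632 0.2138 0.1097] seat [0.5533 0.2144 0.1013]
side R 318 h med 0.0004 enc [array([0.0016, 0.0008]), np.float64(0.0331)] pct [[-0.0298, -0.0311], [0.0314, 0.031]]
   lidtop [ 0.5543 -0.2112  0.1187] centre [ 0.5445 -0.2122  0.1103] seat [ 0.5347 -0.2132  0.1018]
```

```bash
python3 - <<'E'
from fit import *
for nm in("top","side"):
    d=np.load(nm+".npz"); C=d["C"]; img=d["img"]
    c0=np.array((.5835,-.004,.1))
    for yaw in (-6,-7):
        a=np.radians(yaw); n=np.array([np.sin(np.radians(50))*np.cos(a),np.sin(np.radians(50))*np.sin(a),np.cos(np.radians(50))])
        u=np.array([np.cos(np.radians(50))*np.cos(a),np.cos(np.radians(50))*np.sin(a),-np.sin(np.radians(50))]); v=np.cross(n,u)
        D=C-c0; U,V,H=D@u,D@v,D@n
        m=(abs(H)<.004)&(abs(U)<.06)&(abs(V)<.05)
        print(nm,yaw,"deck",m.sum(),"h",np.round(np.median(H[m]),4))
        for lo in np.arange(-.04,.05,.01):
            k=m&(U>=lo)&(U<lo+.01)
            if k.sum()>3: print("   u",round(lo,2),k.sum(),"v",np.round([V[k].min(),V[k].max()],4),"h",np.round(np.median(H[k]),4))
        for s in(1,-1):
            for h0 in(.012,.03,.045):
                k=(H>h0)&(H<h0+.015)&(abs(U-.03)<.02)&(abs(V-s*.0214)<.012)
                if k.sum()>3: print("   pin",s,h0,k.sum(),"u,v med",np.round([np.median(U[k]),np.median(V[k])],4),"v",np.round([V[k].min(),V[k].max()],4),"Hmax",H[k].max().round(3))
E
```

```text
top -6 deck 313 h -0.0004
   u -0.03 56 v [-0.0191  0.0223] h -0.0008
   u -0.02 40 v [-0.02    0.0233] h -0.0001
   u -0.01 45 v [-0.0194  0.0228] h -0.0006
   u 0.0 39 v [-0.0199  0.0238] h -0.0006
   u 0.01 40 v [-0.0211  0.0305] h -0.0004
   u 0.02 66 v [-0.0275  0.0315] h -0.0002
   u 0.03 26 v [-0.0268  0.0305] h -0.0005
   pin 1 0.012 25 u,v med [0.0269 0.0229] v [0.0205 0.0277] Hmax 0.026
   pin 1 0.03 25 u,v med [0.027  0.0249] v [0.0209 0.0282] Hmax 0.044
   pin 1 0.045 23 u,v med [0.0264 0.0234] v [0.0213 0.0281] Hmax 0.059
   pin -1 0.012 23 u,v med [ 0.0262 -0.0194] v [-0.022  -0.0149] Hmax 0.027
   pin -1 0.03 20 u,v med [ 0.0263 -0.0188] v [-0.0226 -0.0164] Hmax 0.044
   pin -1 0.045 28 u,v med [ 0.0264 -0.0198] v [-0.0225 -0.0157] Hmax 0.06
top -7 deck 312 h -0.0004
   u -0.03 55 v [-0.0195  0.022 ] h -0.0008
   u -0.02 40 v [-0.0202  0.0231] h -0.0001
   u -0.01 43 v [-0.0195  0.0228] h -0.0005
   u 0.0 40 v [-0.0185  0.0238] h -0.0005
   u 0.01 39 v [-0.0198  0.0307] h -0.0004
   u 0.02 68 v [-0.0273  0.0318] h -0.0003
   u 0.03 24 v [-0.0265  0.0308] h -0.0004
   p
[... 1250 characters left out ...]
h -0.0003
   u -0.02 31 v [-0.0208  0.0205] h 0.0004
   u -0.01 36 v [-0.02    0.0245] h -0.0001
   u 0.0 35 v [-0.0201  0.027 ] h 0.0001
   u 0.01 34 v [-0.0198  0.0333] h 0.0001
   u 0.02 48 v [-0.0271  0.0313] h 0.0001
   u 0.03 20 v [-0.0259  0.0234] h 0.0001
   pin 1 0.012 22 u,v med [0.0258 0.0231] v [0.0203 0.0267] Hmax 0.027
   pin 1 0.03 23 u,v med [0.0257 0.0243] v [0.0217 0.0276] Hmax 0.045
   pin 1 0.045 21 u,v med [0.0277 0.0243] v [0.0213 0.0287] Hmax 0.06
   pin -1 0.012 23 u,v med [ 0.0271 -0.019 ] v [-0.0221 -0.0142] Hmax 0.027
   pin -1 0.03 23 u,v med [ 0.0276 -0.018 ] v [-0.022  -0.0139] Hmax 0.045
   pin -1 0.045 24 u,v med [ 0.027  -0.0187] v [-0.0218 -0.0132] Hmax 0.06
```

jog_arm(motion=[[100,-0.02,0.04,0.01,0],[100,-0.02,0.04,0.01,0],[100,-0.02,0.04,0.01,0],[100,-0.02,0.04,0.01,0],[100,-0.02,0.04,0.01,0]])

```text
time_s: 6.8
ee_pos: [0.7277, 0.0069, 0.6701]
tool_rot: [0.668, -0.609, 0.321, 0.284]
force: [-0.2, 0.2, 1.1]
width: 0.0941
```

```bash
python3 - <<'E'
from h import *
obs()
E
```

```text
t 6.8 tcp [0.7277 0.0069 0.6701] q [-0.193 -0.023  1.091  0.112  1.398 -1.643] w 0.0941 F [-0.2  0.2  1.1]
x [ 0.632 -0.011 -0.775] y [-0.77   0.097 -0.63 ] z [0.083 0.995 0.053]
```

```bash
cat > go.py <<'E'
from h import *
import sys
N=dict(L=(.759,-.044,.65),M=(.756,-.087,.646),R=(.756,.076,.65))
CEN=dict(L=(.562,.2125,.1085),R=(.544,-.212,.1087),M=(.5835,-.002,.0998))
def go(k,back=0.0,up=0.0,flip=False):
    """delta in tool frame so grasp point is at CEN[k]+up*n - back*x"""
    o,M=obs(); n=np.array(N[k]);n/=np.linalg.norm(n)
    tgt=np.array(CEN[k])+up*n-back*M[:,0]+.019*M[:,0]
    d=M.T@(tgt-o["ee_pos"]); nt=M.T@n*(1 if flip else -1)
    print("delta tool",np.round(d,4),"n in tool",np.round(M.T@n,3),"twist",np.round(np.arctan2(nt[2],nt[1]),3),"world",np.round(tgt-o["ee_pos"],4))
if __name__=="__main__": go(sys.argv[1],float(sys.argv[2]),float(sys.argv[3]),len(sys.argv)>4)
E
python3 go.py L 0.13 0
```

```text
t 6.8 tcp [0.7277 0.0069 0.6701] q [-0.193 -0.023  1.091  0.112  1.398 -1.643] w 0.0941 F [-0.2  0.2  1.1]
x [ 0.632 -0.011 -0.775] y [-0.77   0.097 -0.63 ] z [0.083 0.995 0.053]
delta tool [0.2169 0.5016 0.1613] n in tool [-0.023 -0.998  0.053] twist -0.053 world [-0.2359  0.2069 -0.4756]
```

jog_arm(motion=[[100,0.016,0.038,0.013,-0.02],[100,0.016,0.038,0.013,-0.02],[100,0.016,0.038,0.013,-0.015],[100,0.016,0.038,0.013,0],[100,0.016,0.038,0.013,0]])

```text
time_s: 7.3
ee_pos: [0.6289, 0.0858, 0.4918]
tool_rot: [0.652, -0.63, 0.308, 0.288]
force: [-0.1, 0.2, 0.6]
width: 0.0941
```

jog_arm(motion=[[100,0.016,0.038,0.013,0],[100,0.016,0.038,0.013,0],[100,0.016,0.038,0.013,0],[100,0.016,0.038,0.013,0]])

```text
time_s: 7.7
ee_pos: [0.5516, 0.1452, 0.3387]
tool_rot: [0.652, -0.63, 0.308, 0.288]
force: [-0.0, -0.3, 1.1]
width: 0.0939
```

```bash
python3 go.py L 0.13 0
```

```text
t 7.7 tcp [0.5516 0.1452 0.3387] q [ 0.101 -0.505  2.075 -0.101  0.877 -1.389] w 0.0939 F [-0.  -0.3  1.1]
x [ 0.644 -0.012 -0.765] y [-0.764  0.039 -0.644] z [0.038 0.999 0.016]
delta tool [0.0709 0.1431 0.0639] n in tool [-0.007 -1.    -0.005] twist 0.005 world [-0.0612  0.0687 -0.1453]
```

```bash
cat > fk.py <<'E'
import numpy as np
from scipy.optimize import least_squares
D=[([.195,.619,.176],[1.092,.246,1.559,0,1.339]),([.193,.6158,.3189],[1.092,.173,1.385,0,1.604]),([.3476,.5,.4226],[.779,.066,1.321,-.003,1.756]),
([.6573,.1067,.4263],[-.009,.202,1.165,0,1.769]),([.8708,.0369,.4281],[-.087,.876,.232,0,2.023]),([.9246,.0183,.3673],[-.106,1.009,.129,.011,1.945]),
([.9172,.0023,.4472],[-.129,.924,.126,.028,1.936]),([.9291,-.0167,.5212],[-.157,.85,.127,.054,1.846]),([.9094,-.0521,.7273],[-.227,.655,.127,.133,1.671]),
([.7277,.0069,.6701],[-.193,-.023,1.091,.112,1.398]),([.5516,.1452,.3387],[.101,-.505,2.075,-.101,.877])]
s,c=np.sin,np.cos
def Ry(a): return np.array([[c(a),0,s(a)],[0,1,0],[-s(a),0,c(a)]])
def Rz(a): return np.array([[c(a),-s(a),0],[s(a),c(a),0],[0,0,1]])
def fk(p,q):
    a,h,L1,L2,e,T,l=p
    v=np.array([a,l,h])+Ry(q[1])@[0,0,L1]
    R2=Ry(q[1]+q[2]); v=v+R2@[e,0,L2]
    R3=R2@Rz(q[3])@Ry(q[4]); v=v+R3@[0,0,T]
    return Rz(q[0])@v, Rz(q[0])@R3@[0,0,1]
f=lambda p:np.concatenate([fk(p,q)[0]-x for x,q in D])
p=least_squares(f,[0,.3,.45,.4,0,.3,.11]).x
if __name__=="__main__":
    print(p.round(4),abs(f(p)).max()); print(fk(p,D[-1][1])[1],fk(p,D[-3][1])[1])
E
cat > ik.py <<'E'
from fk import *
LO=[-3.13,-1.02,.13,-.95,.21];HI=[3.13,2.26,2.54,4.09,2.88]
def ik(tcp,x,q0):
    g=lambda q:np.concatenate([(fk(p,q)[0]-tcp),0.3*(fk(p,q)[1]-x)])
    r=least_squares(g,np.clip(q0,np.array(LO)+.01,np.array(HI)-.01),bounds=(LO,HI)); return r.x,np.linalg.norm(r.fun)
if __name__=="__main__":
    x=np.array([.644,-.012,-.765]); q0=D[-1][1]
    for k,C in(("L",(.562,.2125,.1085)),("R",(.544,-.212,.1087)),("M",(.5835+.010,-.002,.108))):
        for back in(0,.05,.08,.13):
            for up in (0,.08):
                n=np.array([.758,-.04,.65]); q,e=ik(np.array(C)+(.019-back)*x+up*n,x,q0); print(k,back,up,q.round(3),round(e,4))
E
python3 fk.py; python3 ik.py
```

```text
[-3.000e-04  2.738e-01  4.198e-01  5.690e-01  6.650e-02  3.088e-01
  1.126e-01] 0.0006160803134080406
[ 0.64462364 -0.01258706 -0.76439644] [ 0.64276915 -0.01305048 -0.76594876]
L 0 0 [ 0.259 -0.06   2.199 -0.517  0.365] 0.0
L 0 0.08 [ 0.22  -0.021  2.05  -0.356  0.452] 0.0
L 0.05 0 [ 0.282 -0.211  2.249 -0.439  0.465] 0.0
L 0.05 0.08 [ 0.237 -0.151  2.093 -0.323  0.539] 0.0
L 0.08 0 [ 0.297 -0.301  2.273 -0.406  0.531] 0.0
L 0.08 0.08 [ 0.249 -0.228  2.114 -0.308  0.596] 0.0
L 0.13 0 [ 0.326 -0.447  2.301 -0.368  0.651] 0.0
L 0.13 0.08 [ 0.27  -0.352  2.138 -0.289  0.698] 0.0
R 0 0 [-0.804 -0.112  2.247  0.847  0.653] 0.0
R 0 0.08 [-0.711 -0.063  2.09   0.721  0.673] 0.0
R 0.05 0 [-0.865 -0.271  2.297  0.767  0.768] 0.0
R 0.05 0.08 [-0.759 -0.198  2.133  0.673  0.772] 0.0
R 0.08 0 [-0.906 -0.367  2.32   0.73   0.846] 0.0
R 0.08 0.08 [-0.791 -0.278  2.153  0.65   0.838] 0.0
R 0.13 0 [-0.982 -0.523  2.348  0.685  0.99 ] 0.0
R 0.13 0.08 [-0.85  -0.406  2.176  0.622  0.956] 0.0
M 0 0 [-0.277 -0.129  2.264  0.483  0.362] 0.0
M 0 0.08 [-0.247 -0.064  2.093  0.342  0.449] 0.0
M 0.05 0 [-0.3   -0.306  2.324  0.4    0.476] 0.0
M 0.05 0.08 [-0.264 -0.21   2.144  0.307  0.544] 0.0
M 0.08 0 [-0.315 -0.416  2.355  0.366  0.555] 0.0
M 0.08 0.08 [-0.276 -0.297  2.169  0.292  0.606] 0.0
M 0.13 0 [-0.346 -0.599  2.394  0.327  0.7  ] 0.0
M 0.13 0.08 [-0.298 -0.441  2.201  0.273  0.72 ] 0.0
```

jog_arm(motion=[[100,0.018,0.036,0.016,0],[100,0.018,0.036,0.016,0],[100,0.018,0.036,0.016,0],[100,0.014,0.03,0.014,0],[100,0,0,0,0]])

```text
time_s: 8.2
ee_pos: [0.4834, 0.2145, 0.1854]
tool_rot: [0.649, -0.63, 0.31, 0.292]
force: [-0.2, -1.1, 0.1]
width: 0.094
```

```bash
python3 go.py L 0 0;python3 - <<'E'
from h import *
for n in("side","top"):
    r=ctrl.read_camera(n); im=r["img"]
    a=cv2.resize(im[60:240,200:440] if n=="side" else im[110:240,90:280],None,fx=3,fy=3); cv2.imwrite(f"pics/{n}1.png",a[:,:,::-1])
E
```

```text
t 8.2 tcp [0.4834 0.2145 0.1854] q [ 0.333 -0.453  2.316 -0.37   0.65  -0.975] w 0.094 F [-0.2 -1.1  0.1]
x [ 0.638 -0.011 -0.77 ] y [-0.77   0.036 -0.637] z [0.035 0.999 0.014]
delta tool [ 0.1284 -0.0116 -0.0004] n in tool [-0.016 -1.    -0.009] twist 0.009 world [ 0.0908 -0.0023 -0.0915]
```

View pics/side1.png

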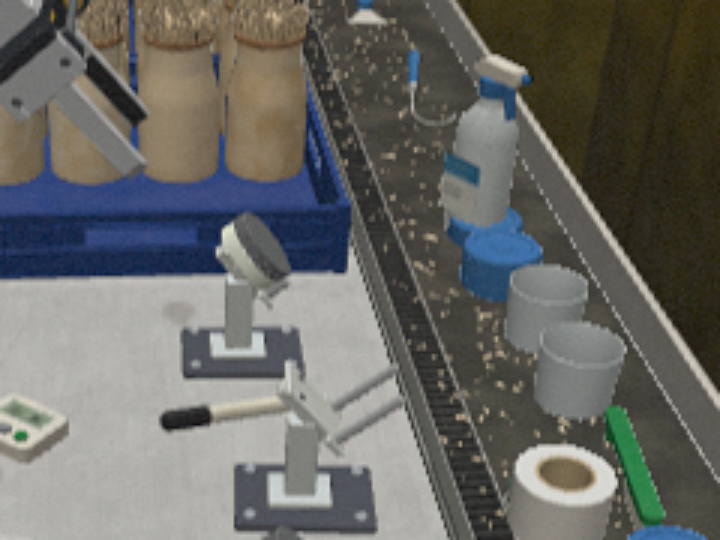

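View pics/top1.png

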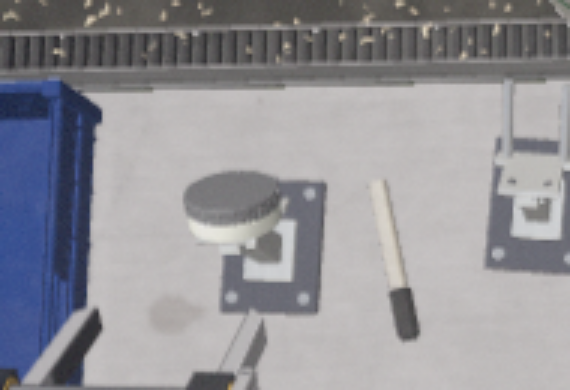

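```bash
python3 - <<'E'
from h import *
o,M=obs()
for n,(u0,v0) in(("side",(200,60)),("top",(90,110))):
    d=np.load(n+".npz"); r={k:d[k] for k in d.files}
    for s in(1,-1): print(n,s,((proj(r,np.array(o["ee_pos"])+s*.047*M[:,2])-[u0,v0])*3).round(),((proj(r,np.array(o["ee_pos"])+s*.047*M[:,2]+.008*M[:,1])-[u0,v0])*3).round())
E
```

```text
t 8.3 tcp [0.4874 0.2143 0.1917] q [ 0.329 -0.455  2.309 -0.369  0.65  -0.978] w 0.0943 F [-0.7  0.3 -0.3]
x [ 0.644 -0.011 -0.765] y [-0.764  0.039 -0.644] z [0.036 0.999 0.017]
side 1 [167. 140.] [160. 145.]
side -1 [168. 189.] [161. 195.]
top 1 [114. 289.] [116. 300.]
top -1 [259. 292.] [261. 303.]
```

```bash
python3 - <<'E'
from h import *
o,M=obs()
for n in("top","side"):
    r=ctrl.read_camera(n); C=cloud(r); D=(C-np.array(o["ee_pos"]))@M
    for lo,hi in((-.012,.01),(-.03,-.012),(-.045,-.03)):
        m=(D[...,0]>lo)&(D[...,0]<hi)&(abs(D[...,1])<.03)&(abs(D[...,2])<.08)
        P=D[m]
        for s in(1,-1):
            Q=P[P[:,2]*s>0]
            if len(Q)>5: print(n,lo,s,len(Q),"lo",np.percentile(Q,3,axis=0).round(4),"hi",np.percentile(Q,97,axis=0).round(4))
    v,u=np.where((abs(D[...,0])<.15)&(abs(D[...,1])<.03)&(abs(D[...,2])<.08)); print(u.min(),u.max(),v.min(),v.max())
    im=r["img"][v.min()-5:v.max()+15,u.min()-10:u.max()+10]
    cv2.imwrite(f"pics/{n}2.png",cv2.resize(im,None,fx=6,fy=6)[:,:,::-1])
E
```

```text
t 8.3 tcp [0.4874 0.2143 0.1917] q [ 0.329 -0.455  2.309 -0.369  0.65  -0.978] w 0.0943 F [-0.7  0.3 -0.3]
x [ 0.644 -0.011 -0.765] y [-0.764  0.039 -0.644] z [0.036 0.999 0.017]
top -0.045 1 56 lo [-0.0447 -0.0106  0.0463] hi [-0.0313  0.0073  0.0564]
top -0.045 -1 27 lo [-0.0444 -0.0103 -0.0594] hi [-0.0344  0.004  -0.0475]
75 185 167 261
side -0.045 1 43 lo [-0.0447 -0.0129  0.0463] hi [-0.0321  0.0043  0.0593]
side -0.045 -1 37 lo [-0.0444 -0.0122 -0.0598] hi [-0.0308  0.0056 -0.0453]
202 296 54 162
```

View pics/top2.png

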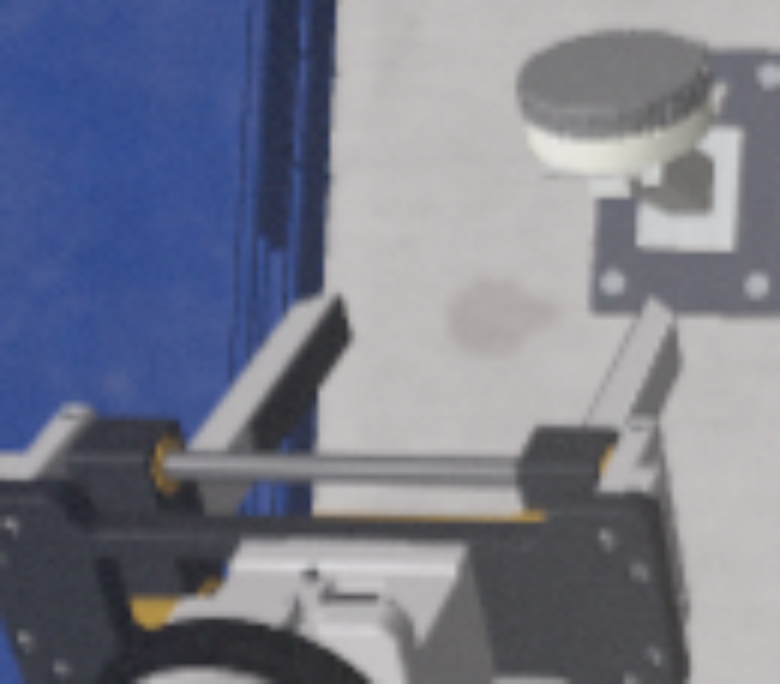

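```bash
python3 - <<'E'
from h import *
o,M=obs()
for n in("top","side"):
    r=ctrl.read_camera(n); C=cloud(r); D=(C-np.array(o["ee_pos"]))@M
    for lo in np.arange(-.1,.03,.01):
        m=(D[...,0]>lo)&(D[...,0]<lo+.01)&(abs(D[...,1])<.04)&(abs(D[...,2])<.09)
        P=D[m]; print(n,round(lo,3),[(int((P[:,2]*s>0).sum()),P[P[:,2]*s>0].min(0).round(3).tolist() if (P[:,2]*s>0).any() else 0,P[P[:,2]*s>0].max(0).round(3).tolist() if (P[:,2]*s>0).any() else 0) for s in(1,-1)])
E
```

```text
t 8.4 tcp [0.4892 0.2139 0.1946] q [ 0.328 -0.456  2.306 -0.369  0.65  -0.977] w 0.0939 F [ 0.2  0.6 -0.4]
x [ 0.647 -0.011 -0.762] y [-0.761  0.041 -0.647] z [0.038 0.999 0.018]
top -0.1 [(47, [-0.1, -0.011, 0.046], [-0.09, 0.007, 0.059]), (21, [-0.098, -0.01, -0.06], [-0.09, -0.007, -0.048])]
top -0.09 [(52, [-0.09, -0.011, 0.046], [-0.08, 0.008, 0.059]), (28, [-0.09, -0.01, -0.06], [-0.08, -0.004, -0.048])]
top -0.08 [(46, [-0.08, -0.011, 0.046], [-0.07, 0.007, 0.059]), (34, [-0.08, -0.011, -0.06], [-0.07, 0.004, -0.049])]
top -0.07 [(47, [-0.07, -0.011, 0.046], [-0.06, 0.007, 0.059]), (34, [-0.07, -0.01, -0.06], [-0.061, 0.008, -0.048])]
top -0.06 [(43, [-0.06, -0.011, 0.045], [-0.05, 0.007, 0.059]), (37, [-0.06, -0.011, -0.06], [-0.05, 0.009, -0.048])]
top -0.05 [(44, [-0.05, -0.01, 0.046], [-0.04, 0.009, 0.059]), (32, [-0.05, -0.01, -0.06], [-0.04, 0.007, -0.048])]
top -0.04 [(30, [-0.04, -0.011, 0.046], [-0.03, 0.008, 0.056]), (12, [-0.04, -0.011, -0.058], [-0.032, -0.008, -0.049])]
top -0.03 [(2, [-0.03, -0.008, 0.047], [-0.03, 0.001, 0.049]), (0, 0, 0)]
top -0.02 [(0, 0, 0),
[... 521 characters left out ...]
7, -0.011, 0.045], [-0.06, 0.009, 0.058]), (40, [-0.07, -0.011, -0.063], [-0.06, 0.008, -0.047])]
side -0.06 [(34, [-0.06, -0.012, 0.044], [-0.05, 0.008, 0.06]), (37, [-0.06, -0.011, -0.063], [-0.05, 0.009, -0.05])]
side -0.05 [(32, [-0.05, -0.011, 0.044], [-0.041, 0.006, 0.058]), (39, [-0.05, -0.012, -0.062], [-0.04, 0.009, -0.049])]
side -0.04 [(26, [-0.04, -0.012, 0.045], [-0.032, 0.008, 0.054]), (22, [-0.04, -0.01, -0.059], [-0.031, 0.008, -0.048])]
side -0.03 [(1, [-0.03, -0.001, 0.053], [-0.03, -0.001, 0.053]), (0, 0, 0)]
side -0.02 [(0, 0, 0), (0, 0, 0)]
side -0.01 [(0, 0, 0), (0, 0, 0)]
side -0.0 [(0, 0, 0), (0, 0, 0)]
side 0.01 [(0, 0, 0), (0, 0, 0)]
side 0.02 [(0, 0, 0), (0, 0, 0)]
```

```bash
python3 - <<'E'
from h import *
o,M=obs()
r=ctrl.read_camera("top"); C=cloud(r); D=(C-np.array(o["ee_pos"]))@M
for lo in np.arange(-.2,-.08,.01):
    m=(D[...,0]>lo)&(D[...,0]<lo+.01)&(abs(D[...,1])<.06)&(abs(D[...,2])<.12); P=D[m]
    print(round(lo,3),m.sum(),P.min(0).round(3),P.max(0).round(3), "inner |z|<.03:",(abs(P[:,2])<.03).sum())
E
```

```text
t 8.5 tcp [0.4893 0.2137 0.1946] q [ 0.327 -0.456  2.306 -0.369  0.65  -0.977] w 0.0941 F [-0.1  0.1  0.2]
x [ 0.648 -0.011 -0.762] y [-0.761  0.042 -0.647] z [0.039 0.999 0.019]
-0.2 105 [-0.2   -0.022 -0.042] [-0.19   0.019 -0.006] inner |z|<.03: 18
-0.19 222 [-0.19  -0.023 -0.042] [-0.18   0.019  0.016] inner |z|<.03: 129
-0.18 1027 [-0.18  -0.035 -0.09 ] [-0.17   0.032  0.087] inner |z|<.03: 187
-0.17 1382 [-0.17  -0.035 -0.09 ] [-0.16   0.033  0.089] inner |z|<.03: 177
-0.16 401 [-0.16  -0.035 -0.089] [-0.15   0.032  0.086] inner |z|<.03: 15
-0.15 538 [-0.15  -0.035 -0.085] [-0.14  0.02  0.08] inner |z|<.03: 180
-0.14 231 [-0.14  -0.036 -0.081] [-0.13   0.031  0.079] inner |z|<.03: 9
-0.13 42 [-0.13  -0.034 -0.081] [-0.12   0.03   0.081] inner |z|<.03: 0
-0.12 26 [-0.12  -0.011  0.047] [-0.11   0.01   0.058] inner |z|<.03: 0
-0.11 36 [-0.11 -0.01 -0.06] [-0.1    0.009  0.059] inner |z|<.03: 0
-0.1 68 [-0.1   -0.012 -0.06 ] [-0.09   0.005  0.058] inner |z|<.03: 0
-0.09 80 [-0.09  -0.011 -0.06 ] [-0.08   0.009  0.058] inner |z|<.03: 0
```

```bash
python3 - <<'E'
from h import *
d=np.load("side.npz");C=d["C"]
M=rot([0.57,-0.419,0.571,0.418]); D=(C-np.array([.195,.619,.176]))@M
for lo in np.arange(-.2,.04,.01):
    m=(D[...,0]>lo)&(D[...,0]<lo+.01)&(abs(D[...,1])<.05)&(abs(D[...,2])<.12); P=D[m]
    if m.sum(): print(round(lo,3),m.sum(),P.min(0).round(3),P.max(0).round(3))
r={k:d[k] for k in d.files}
print(proj(r,np.array([.195,.619,.176])))
cv2.imwrite("pics/z.png",cv2.resize(d["img"][0:100,100:220],None,fx=5,fy=5)[:,:,::-1])
E
```

```text
-0.2 76 [-0.2   -0.023 -0.045] [-0.19   0.02   0.014]
-0.19 88 [-0.19  -0.023 -0.042] [-0.18   0.022  0.02 ]
-0.18 226 [-0.18  -0.033 -0.091] [-0.17   0.036  0.091]
-0.17 158 [-0.17  -0.035 -0.092] [-0.16   0.033  0.085]
-0.16 149 [-0.16  -0.036 -0.089] [-0.15   0.034  0.09 ]
-0.15 181 [-0.15  -0.034 -0.083] [-0.14   0.035  0.08 ]
-0.14 137 [-0.14  -0.036 -0.083] [-0.13   0.035  0.086]
-0.13 31 [-0.13  -0.014 -0.078] [-0.12   0.024  0.069]
-0.12 51 [-0.12  -0.011 -0.064] [-0.11   0.01   0.061]
-0.11 50 [-0.11  -0.01  -0.061] [-0.1    0.012  0.065]
-0.1 52 [-0.1  -0.01 -0.06] [-0.09   0.009  0.06 ]
-0.09 46 [-0.089 -0.012 -0.061] [-0.08   0.012  0.063]
-0.08 49 [-0.08  -0.01  -0.062] [-0.07   0.012  0.059]
-0.07 49 [-0.07  -0.011 -0.06 ] [-0.06   0.01   0.062]
-0.06 45 [-0.059 -0.01  -0.06 ] [-0.05   0.009  0.062]
-0.05 43 [-0.05  -0.01  -0.061] [-0.04   0.012  0.059]
-0.04 28 [-0.04  -0.01  -0.057] [-0.031  0.01   0.057]
[158.2216839   66.77059709]
```

View pics/z.png

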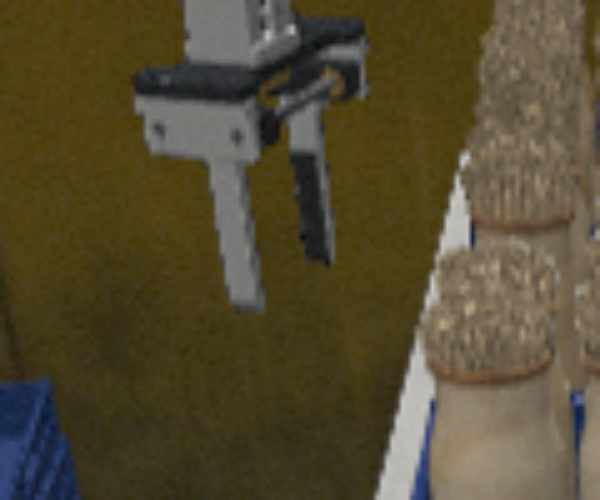

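Both cameras agree that the fingers end about 30 mm short of the reported TCP: tips at -31 mm and body front at -125 mm instead of -97 mm. The start pose shows the same. I'll treat this as a tool length offset and put the real grasp point 48 mm behind the reported TCP.

```bash
sed -i 's/-back\*M\[:,0\]+.019\*M\[:,0\]/-back*M[:,0]+M@np.array([.0485,.0015,.001])/' go.py; python3 go.py L 0.07 0
```

```text
t 8.55 tcp [0.4891 0.2136 0.1943] q [ 0.327 -0.456  2.306 -0.369  0.65  -0.976] w 0.0936 F [ 0.3  0.2 -0. ]
x [ 0.647 -0.011 -0.762] y [-0.761  0.042 -0.647] z [0.039 0.999 0.018]
delta tool [0.0911 0.0014 0.0011] n in tool [-0.004 -1.    -0.002] twist 0.002 world [ 0.0579  0.0002 -0.0703]
```

jog_arm(motion=[[100,0.03,0,0,0],[100,0.03,0,0,0],[100,0.025,0,0,0],[100,0.005,0,0,0],[100,0,0,0,0]])

```text
time_s: 9.05
ee_pos: [0.5563, 0.2115, 0.1337]
tool_rot: [0.658, -0.63, 0.303, 0.282]
force: [0.0, 0.1, 1.0]
width: 0.0941
```

```bash
python3 go.py L 0 0;python3 - <<'E'
from h import *
for n in("side","top"):
    r=ctrl.read_camera(n); im=r["img"]
    a=cv2.resize(im[90:210,200:340] if n=="side" else im[130:240,100:240],None,fx=5,fy=5); cv2.imwrite(f"pics/{n}3.png",a[:,:,::-1])
E
```

```text
t 9.05 tcp [0.5563 0.2115 0.1337] q [ 0.271 -0.186  2.233 -0.456  0.436 -0.898] w 0.0941 F [0.  0.1 1. ]
x [ 0.658 -0.011 -0.753] y [-0.752  0.048 -0.658] z [0.043 0.999 0.023]
delta tool [0.0713 0.0139 0.0017] n in tool [ 0.011 -1.     0.004] twist -0.004 world [ 0.0366  0.0016 -0.0627]
```

View pics/side3.png

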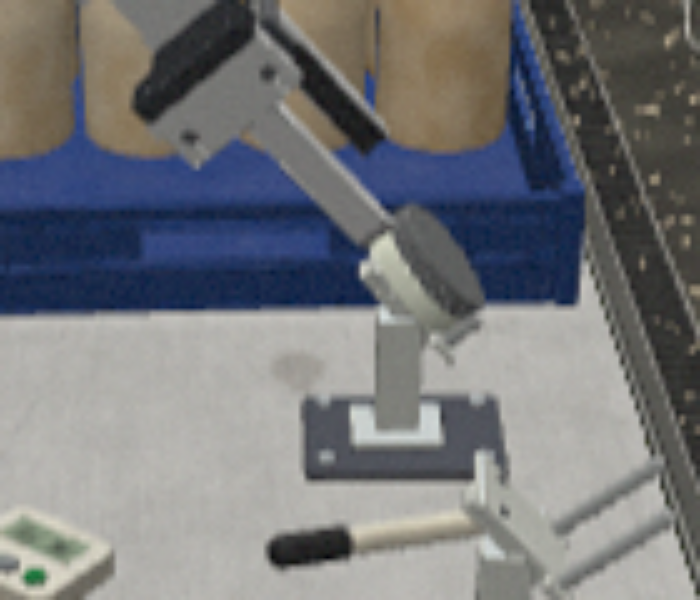

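View pics/top3.png

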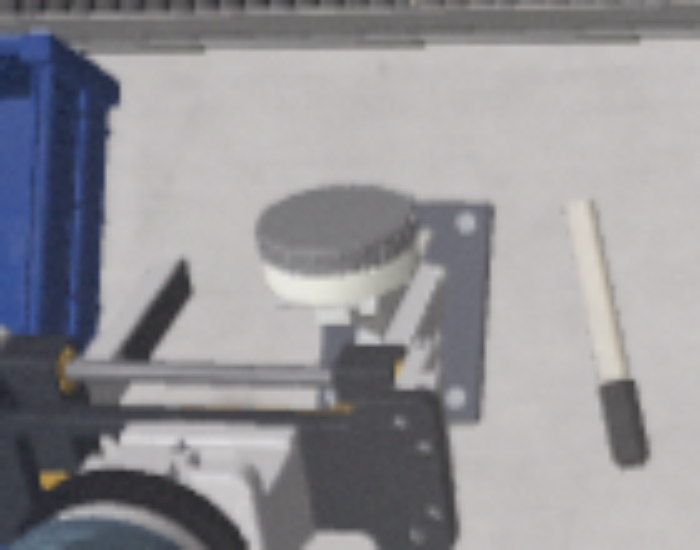

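jog_arm(motion=[[100,0.02,0.007,0,0],[100,0.02,0.006,0.002,0],[100,0.02,0,0,0],[100,0.005,0,0,0],[100,0,0,0,0]])

```text
time_s: 9.65
ee_pos: [0.5926, 0.2162, 0.0856]
tool_rot: [0.661, -0.631, 0.296, 0.278]
force: [-0.4, 0.1, -0.8]
width: 0.0937
```

```bash
python3 - <<'E'
from h import *
for n in("side","top"):
    r=ctrl.read_camera(n); im=r["img"]
    a=cv2.resize(im[90:210,200:340] if n=="side" else im[130:240,100:240],None,fx=5,fy=5); cv2.imwrite(f"pics/{n}4.png",a[:,:,::-1])
E
python3 go.py L 0 0
```

```text
t 9.75 tcp [0.5927 0.2164 0.0862] q [ 0.258 -0.005  2.18  -0.628  0.304 -0.723] w 0.0936 F [-0.  -0.3  0.7]
x [ 0.671 -0.005 -0.742] y [-0.741  0.048 -0.67 ] z [0.04  0.999 0.028]
delta tool [ 0.0115  0.0091 -0.0035] n in tool [ 0.027 -1.     0.004] twist -0.004 world [ 0.0008 -0.0031 -0.0147]
```

View pics/side4.png

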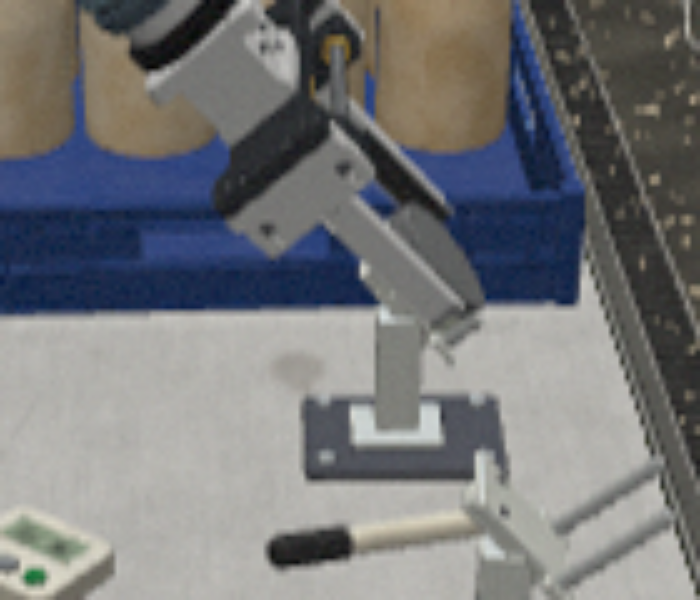

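View pics/top4.png

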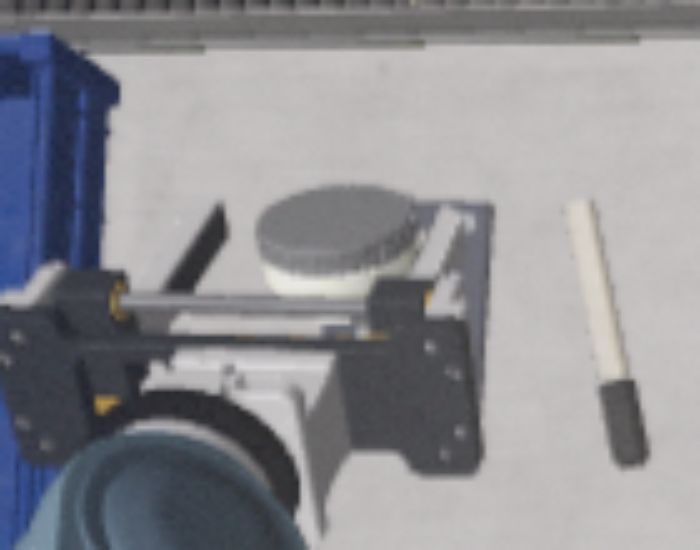

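```bash
python3 - <<'E'
from ik import *
x=np.array([.671,-.005,-.742]); q0=[.258,-.005,2.18,-.628,.304]
T=np.array([.5927,.2164,.0862]);y=np.array([-.741,.048,-.67])
for dx in(0,.004,.01):
  for dy in (0,.009):
    for t in (42.1,40,38):
        x=np.array([np.sin(np.radians(t)),-.005,-np.cos(np.radians(t))]);q,e=ik(T+dx*x+dy*y,x,q0);print(dx,dy,t,q.round(3),round(e,4))
E
```

```text
0 0 42.1 [ 0.257 -0.004  2.179 -0.627  0.304] 0.0
0 0 40 [ 2.520e-01 -1.000e-03  2.159e+00 -5.140e-01  3.430e-01] 0.0
0 0 38 [ 0.248  0.004  2.139 -0.43   0.383] 0.0
0 0.009 42.1 [ 0.262 -0.005  2.194 -0.662  0.295] 0.0
0 0.009 40 [ 2.570e-01 -2.000e-03  2.174e+00 -5.410e-01  3.330e-01] 0.0
0 0.009 38 [ 2.520e-01  2.000e-03  2.155e+00 -4.510e-01  3.730e-01] 0.0
0.004 0 42.1 [ 0.256  0.008  2.174 -0.637  0.298] 0.0
0.004 0 40 [ 0.251  0.011  2.154 -0.521  0.337] 0.0
0.004 0 38 [ 0.246  0.015  2.135 -0.435  0.376] 0.0
0.004 0.009 42.1 [ 0.261  0.008  2.189 -0.674  0.289] 0.0
0.004 0.009 40 [ 0.256  0.01   2.17  -0.549  0.327] 0.0
0.004 0.009 38 [ 0.251  0.014  2.15  -0.457  0.366] 0.0
0.01 0 42.1 [ 0.253  0.026  2.166 -0.654  0.288] 0.0
0.01 0 40 [ 0.249  0.029  2.147 -0.533  0.327] 0.0
0.01 0 38 [ 0.244  0.033  2.128 -0.444  0.366] 0.0
0.01 0.009 42.1 [ 0.258  0.026  2.181 -0.692  0.28 ] 0.0
0.01 0.009 40 [ 0.253  0.028  2.162 -0.562  0.317] 0.0
0.01 0.009 38 [ 0.249  0.031  2.143 -0.466  0.355] 0.0
```

jog_arm(motion=[[100,0.004,0.005,-0.002,0],[100,0.002,0.004,-0.001,0],[100,0,0,0,0]])

```text
time_s: 10.05
ee_pos: [0.5897, 0.2141, 0.0775]
tool_rot: [0.662, -0.632, 0.294, 0.277]
force: [-0.4, 0.2, 0.1]
width: 0.0938
```

```bash
python3 go.py L 0 0
```

```text
t 10.05 tcp [0.5897 0.2141 0.0775] q [ 0.254  0.005  2.193 -0.674  0.282 -0.678] w 0.0938 F [-0.4  0.2  0.1]
x [ 0.673 -0.004 -0.739] y [-0.738  0.048 -0.673] z [0.039 0.999 0.029]
delta tool [ 0.0069  0.0011 -0.0008] n in tool [ 0.03  -1.     0.005] twist -0.005 world [ 0.0038 -0.0008 -0.0059]
```

jog_arm(motion=[[0,0,0,0,0],[0,0,0,0,0],[0,0,0,0,0],[0,0,0,0,0],[0,0,0,0,0]], squeeze=35)

```text
time_s: 10.55
ee_pos: [0.5896, 0.2138, 0.0778]
tool_rot: [0.661, -0.632, 0.294, 0.277]
force: [-0.5, 0.3, 0.5]
width: 0.0653
```

```bash
python3 go.py L 0 0
```

```text
t 10.55 tcp [0.5896 0.2138 0.0778] q [ 0.254  0.003  2.194 -0.674  0.283 -0.678] w 0.0653 F [-0.5  0.3  0.5]
x [ 0.673 -0.005 -0.739] y [-0.738  0.048 -0.673] z [0.039 0.999 0.029]
delta tool [ 0.0073  0.0012 -0.0005] n in tool [ 0.031 -1.     0.004] twist -0.004 world [ 0.004  -0.0004 -0.0062]
```

jog_arm(motion=[[0,0,-0.01,0,0],[0,-0.002,-0.02,0,0],[0,-0.01,-0.03,0,0],[0,-0.02,-0.03,-0.01,0],[0,-0.02,-0.03,-0.01,0]])

```text
time_s: 11.05
ee_pos: [0.6363, 0.1884, 0.1865]
tool_rot: [0.657, -0.63, 0.301, 0.285]
force: [0.3, -0.3, -0.7]
width: 0.0656
```

```bash
python3 go.py M 0 0.12 1;python3 - <<'E'
from h import *
for n in("side","top"):
    r=ctrl.read_camera(n); im=r["img"]
    a=cv2.resize(im[60:220,200:360] if n=="side" else im[100:240,100:280],None,fx=4,fy=4); cv2.imwrite(f"pics/{n}5.png",a[:,:,::-1])
E
```

```text
t 11.05 tcp [0.6363 0.1884 0.1865] q [ 0.173 -0.106  2.055 -0.25   0.498 -1.175] w 0.0656 F [ 0.3 -0.3 -0.7]
x [ 0.656 -0.005 -0.754] y [-0.753  0.044 -0.656] z [0.037 0.999 0.025]
delta tool [ 0.0813 -0.0301 -0.1985] n in tool [ 0.009 -0.999 -0.043] twist -3.098 world [ 0.0688 -0.2001 -0.0466]
```

View pics/side5.png

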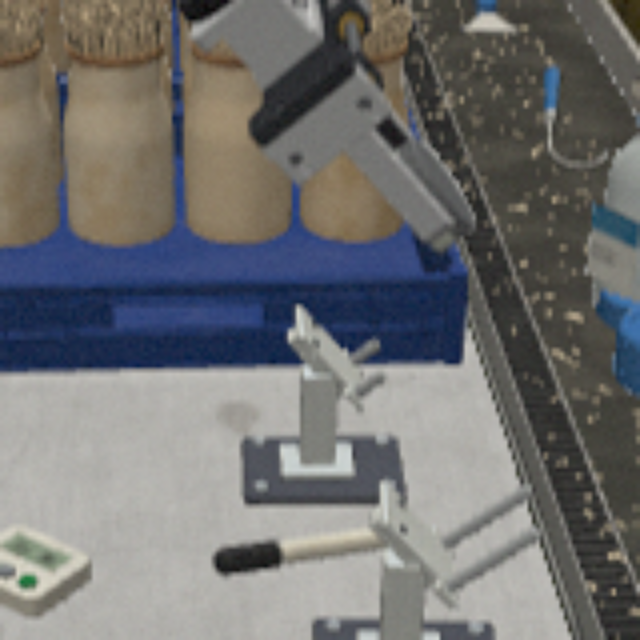

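View pics/top5.png

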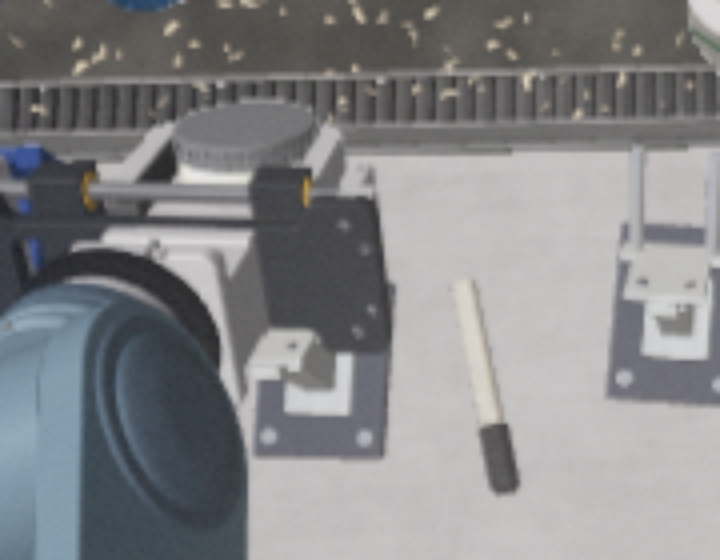

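jog_arm(motion=[[0,-0.01,-0.025,-0.025,0],[0,-0.01,-0.025,-0.03,0],[0,0,-0.02,-0.035,0],[0,0,0,-0.035,0.05],[0,0,0,-0.02,0.1]])

```text
time_s: 11.65
ee_pos: [0.6704, 0.039, 0.2433]
tool_rot: [0.704, -0.578, 0.321, 0.261]
force: [0.7, -0.1, -2.0]
width: 0.065
```

jog_arm(motion=[[0,0,0,0,0.145],[0,0,0,0,0.145],[0,0,0,0,0.145],[0,0,0,0,0.145],[0,0,0,0,0.145]])

```text
time_s: 12.15
ee_pos: [0.6646, 0.036, 0.2291]
tool_rot: [0.863, -0.279, 0.403, 0.126]
force: [0.3, 0.1, -1.3]
width: 0.0654
```

```bash
python3 go.py M 0 0.12 1
```

```text
t 12.15 tcp [0.6646 0.036  0.2291] q [-0.162 -0.179  2.03   0.171  0.604 -0.887] w 0.0654 F [ 0.3  0.1 -1.3]
x [ 0.643 -0.007 -0.765] y [-0.442  0.813 -0.379] z [0.625 0.582 0.52 ]
delta tool [ 0.0946 -0.0227 -0.048 ] n in tool [-0.007 -0.651  0.759] twist 2.28 world [ 0.0409 -0.047  -0.0888]
```

jog_arm(motion=[[0,-0.005,0,0,0.149],[0,-0.005,0,0,0.149],[0,-0.005,0,0,0.149],[0,-0.005,0,0,0.149],[0,-0.005,0,0,0.149]])

```text
time_s: 12.65
ee_pos: [0.6415, 0.0382, 0.2328]
tool_rot: [0.9, 0.056, 0.431, -0.03]
force: [0.6, -1.1, -0.8]
width: 0.0653
```

jog_arm(motion=[[0,-0.005,0,0,0.149],[0,-0.005,0,0,0.149],[0,-0.005,0,0,0.149],[0,-0.005,0,0,0.149],[0,-0.005,0,0,0.149]])

```text
time_s: 13.15
ee_pos: [0.6192, 0.0403, 0.2384]
tool_rot: [0.813, 0.38, 0.398, -0.19]
force: [-0.2, 0.1, -2.2]
width: 0.0654
```

```bash
python3 go.py M 0 0.12 1
```

```text
t 13.15 tcp [0.6192 0.0403 0.2384] q [-0.166 -0.295  2.092  0.149  0.698  0.632] w 0.0654 F [-0.2  0.1 -2.2]
x [ 0.611 -0.006 -0.791] y [0.611 0.639 0.467] z [ 0.503 -0.77   0.394]
delta tool [ 0.1308 -0.0269  0.0453] n in tool [-0.049  0.71   0.703] twist 0.78 world [ 0.0863 -0.0528 -0.0982]
```

jog_arm(motion=[[0,0,0,0,0.149],[0,0,0,0,0.149],[0,0,0,0,0.149],[0,0,0,0,0.149],[0,0,0,0,0.149]])

```text
time_s: 13.65
ee_pos: [0.6132, 0.0421, 0.2254]
tool_rot: [0.615, 0.649, 0.306, -0.328]
force: [-0.3, -0.2, -0.8]
width: 0.0654
```

```bash
python3 go.py M 0.0073 0.10 1
```

```text
t 13.65 tcp [0.6132 0.0421 0.2254] q [-0.162 -0.289  2.106  0.142  0.695  1.388] w 0.0654 F [-0.3 -0.2 -0.8]
x [ 0.597 -0.006 -0.802] y [ 0.8   -0.057  0.597] z [-0.049 -0.998 -0.029]
delta tool [0.1178 0.005  0.0533] n in tool [-0.066  0.997  0.031] twist 0.031 world [ 0.0718 -0.0542 -0.093 ]
```

jog_arm(motion=[[0,0.02,0.002,0.015,0.03],[0,0.025,0.002,0.015,0],[0,0.025,0.001,0.015,0],[0,0.015,0,0.008,0],[0,0,0,0,0]])

```text
time_s: 14.15
ee_pos: [0.6599, -0.0103, 0.1442]
tool_rot: [0.6, 0.658, 0.305, -0.338]
force: [0.1, 0.2, -1.6]
width: 0.0655
```

```bash
python3 go.py M 0.0073 0.10 1;python3 - <<'E'
from h import *
for n in("side","top"):
    r=ctrl.read_camera(n); im=r["img"]
    a=cv2.resize(im[110:280,220:400] if n=="side" else im[80:240,170:350],None,fx=4,fy=4); cv2.imwrite(f"pics/{n}6.png",a[:,:,::-1])
E
```

```text
t 14.15 tcp [ 0.6599 -0.0103  0.1442] q [-0.256 -0.056  2.058  0.281  0.546  1.213] w 0.0655 F [ 0.1  0.2 -1.6]
x [ 0.585 -0.004 -0.811] y [ 0.807 -0.093  0.583] z [-0.078 -0.996 -0.051]
delta tool [0.0243 0.0129 0.0004] n in tool [-0.081  0.997 -0.005] twist -0.005 world [ 0.0246 -0.0017 -0.0122]
```

View pics/side6.png

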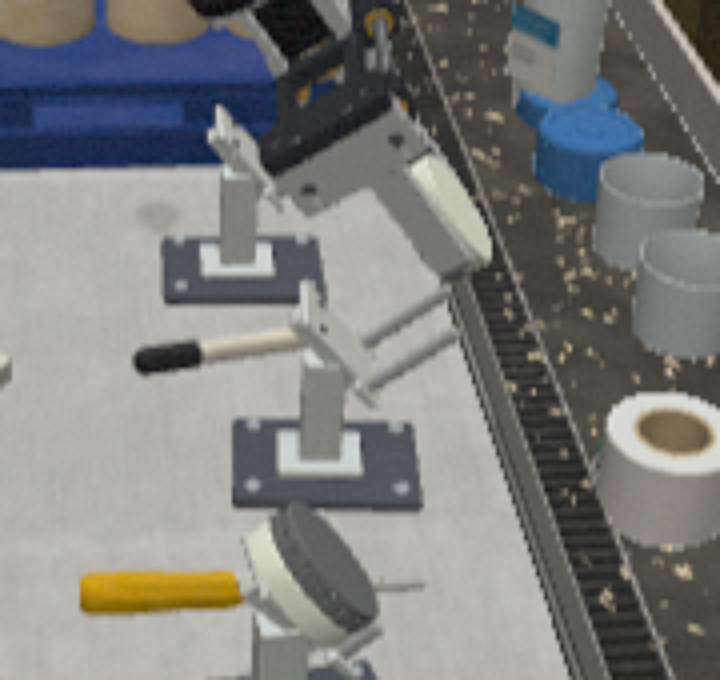

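View pics/top6.png

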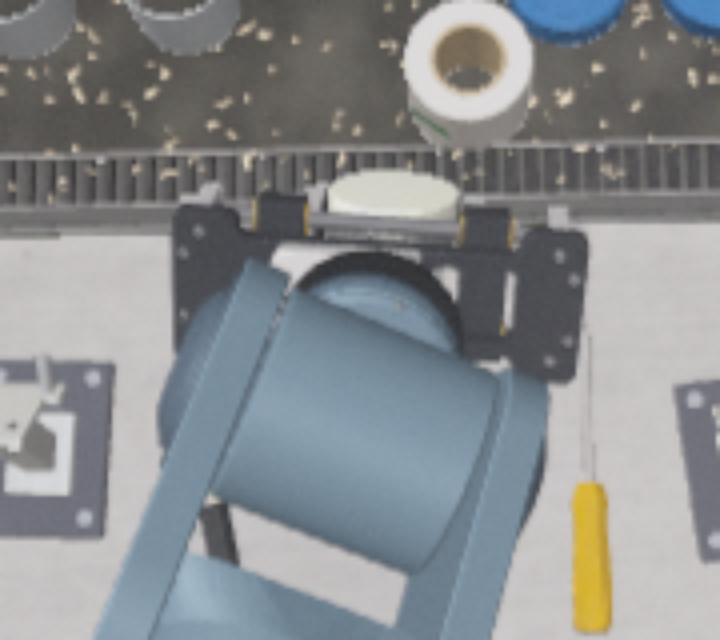

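jog_arm(motion=[[0,0.014,0,0,0],[0,0.009,0,0,0],[0,0,-0.01,0,0],[0,0,-0.01,0,0],[0,0,0,0,0]])

```text
time_s: 14.75
ee_pos: [0.6566, -0.005, 0.1178]
tool_rot: [0.603, 0.658, 0.304, -0.335]
force: [-0.2, 0.5, -0.1]
width: 0.0651
```

```bash
python3 go.py M 0.0093 0.013 1
```

```text
t 14.75 tcp [ 0.6566 -0.005   0.1178] q [-0.248 -0.024  2.085  0.311  0.483  1.18 ] w 0.0651 F [-0.2  0.5 -0.1]
x [ 0.591 -0.003 -0.807] y [ 0.803 -0.089  0.589] z [-0.073 -0.996 -0.05 ]
delta tool [ 0.0095 -0.0551  0.0042] n in tool [-0.074  0.997 -0.001] twist -0.001 world [-0.0389  0.0006 -0.0403]
```

jog_arm(motion=[[0,0.002,-0.012,0.002,0],[0,0.002,-0.012,0.002,0],[0,0.001,-0.01,0,0],[0,0,0,0,0]])

```text
time_s: 15.15
ee_pos: [0.629, -0.0059, 0.092]
tool_rot: [0.603, 0.658, 0.304, -0.334]
force: [0.3, -0.4, -0.9]
width: 0.0656
```

```bash
python3 go.py M 0.0093 0.013 1;python3 - <<'E'
from h import *
for n in("side",):
    r=ctrl.read_camera(n); im=r["img"]
    a=cv2.resize(im[140:260,240:380] if n=="side" else im[80:240,170:350],None,fx=5,fy=5); cv2.imwrite(f"pics/{n}7.png",a[:,:,::-1])
E
```

```text
t 15.15 tcp [ 0.629  -0.0059  0.092 ] q [-0.266 -0.048  2.164  0.37   0.435  1.105] w 0.0656 F [ 0.3 -0.4 -0.9]
x [ 0.592 -0.003 -0.806] y [ 0.803 -0.089  0.589] z [-0.073 -0.996 -0.05 ]
delta tool [ 0.0051 -0.0178  0.0001] n in tool [-0.074  0.997 -0.001] twist -0.001 world [-0.0113  0.0015 -0.0146]
```

View pics/side7.png

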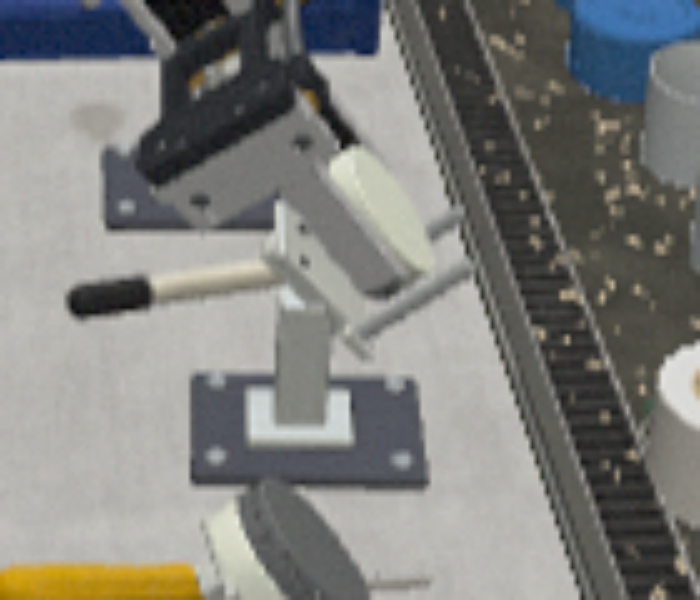

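jog_arm(motion=[[0,0.002,-0.008,0,0],[0,0.001,-0.005,0,0],[0,0,0,0,0]])

```text
time_s: 15.5
ee_pos: [0.6214, -0.0053, 0.083]
tool_rot: [0.603, 0.658, 0.303, -0.334]
force: [-0.7, -0.3, -0.6]
width: 0.0655
```

```bash
python3 go.py M 0.0093 0.013 1
```

```text
t 15.5 tcp [ 0.6214 -0.0053  0.083 ] q [-0.269 -0.05   2.188  0.393  0.413  1.078] w 0.0655 F [-0.7 -0.3 -0.6]
x [ 0.594 -0.004 -0.804] y [ 0.801 -0.088  0.592] z [-0.074 -0.996 -0.049]
delta tool [ 0.0022 -0.0062 -0.0003] n in tool [-0.07   0.998 -0.001] twist -0.001 world [-0.0036  0.0008 -0.0054]
```

jog_arm(motion=[[0,0,-0.003,0,0],[0,0,-0.002,0,0],[0,0,0,0,0]])

```text
time_s: 15.8
ee_pos: [0.6175, -0.0049, 0.0802]
tool_rot: [0.604, 0.658, 0.302, -0.333]
force: [-0.5, -0.7, -1.6]
width: 0.0653
```

jog_arm(motion=[[0,0,-0.002,0,0],[0,0,0,0,0]])

```text
time_s: 16.0
ee_pos: [0.6167, -0.005, 0.0798]
tool_rot: [0.604, 0.658, 0.302, -0.333]
force: [-0.4, 0.2, 0.1]
width: 0.0653
```

```bash
python3 go.py M 0.0093 0.013 1;python3 - <<'E'
from h import *
for n in("side",):
    r=ctrl.read_camera(n); im=r["img"]
    a=cv2.resize(im[140:260,240:380] if n=="side" else im[80:240,170:350],None,fx=5,fy=5); cv2.imwrite(f"pics/{n}8.png",a[:,:,::-1])
E
```

```text
t 16.0 tcp [ 0.6167 -0.005   0.0798] q [-0.271 -0.057  2.202  0.405  0.403  1.064] w 0.0653 F [-0.4  0.2  0.1]
x [ 0.596 -0.005 -0.803] y [ 0.799 -0.088  0.594] z [-0.074 -0.996 -0.048]
delta tool [ 0.0025 -0.0004 -0.0005] n in tool [-0.068  0.998 -0.   ] twist -0.0 world [ 0.0012  0.0005 -0.0022]
```

View pics/side8.png

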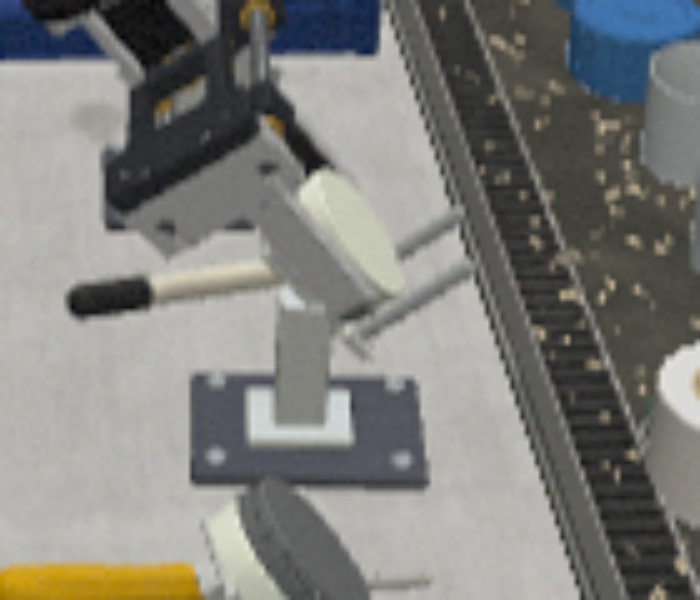

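jog_arm(motion=[[0,0.001,-0.002,0,0],[0,0,0,0,0]])

```text
time_s: 16.25
ee_pos: [0.617, -0.0052, 0.0793]
tool_rot: [0.605, 0.659, 0.3, -0.332]
force: [0.4, -0.1, -1.1]
width: 0.0653
```

jog_arm(motion=[[0,0,-0.002,0,0],[0,0,0,0,0]])

```text
time_s: 16.45
ee_pos: [0.6167, -0.0054, 0.0795]
tool_rot: [0.605, 0.659, 0.299, -0.331]
force: [0.6, 0.6, -0.1]
width: 0.0653
```

```bash
python3 go.py M 0.0093 0.013 1; python3 - <<'E'
from h import *
d=np.load("side.npz")
r=ctrl.read_camera("side"); C=cloud(r)
m=(C[...,0]>.56)&(C[...,0]<.66)&(abs(C[...,1])<.05)&(C[...,2]>.07)&(C[...,2]<.2)&(r["img"].min(-1)>150)
P=C[m]; n=np.array([.756,-.087,.646]);n/=np.linalg.norm(n)
h=(P-np.array([.5835,-.002,.0998]))@n; print(len(P),np.percentile(h,[5,25,50,75,95]).round(4))
Q=P[(h>.018)&(h<.034)]; c=Q.mean(0); nn=np.linalg.svd(Q-c)[2][2]; nn*=np.sign(nn[2]); print(len(Q),c.round(4),nn.round(3),np.degrees(np.arccos(nn@n)))
E
```

```text
t 16.45 tcp [ 0.6167 -0.0054  0.0795] q [-0.272 -0.058  2.207  0.415  0.394  1.054] w 0.0653 F [ 0.6  0.6 -0.1]
x [ 0.601 -0.007 -0.799] y [ 0.795 -0.088  0.6  ] z [-0.075 -0.996 -0.047]
delta tool [ 0.0022 -0.     -0.0008] n in tool [-0.061  0.998 -0.   ] twist -0.0 world [ 0.0014  0.0008 -0.0017]
386 [-0.0029  0.0254  0.0266  0.0272  0.0388]
326 [ 0.5942 -0.009   0.1269] [ 0.75  -0.09   0.656] 0.6627204844094489
```

jog_arm(motion=[[75,0,0,0,0],[85,0,0,0,0],[100,0,0,0,0],[100,0,0,0,0]])

```text
time_s: 16.9
ee_pos: [0.6151, -0.005, 0.0779]
tool_rot: [0.605, 0.659, 0.301, -0.332]
force: [0.7, 0.6, 0.3]
width: 0.0908
```

```bash
python3 go.py M 0.0093 0.013 1; cat > chk.py <<'E'
from h import *
import sys
h0=float(sys.argv[1])
n=np.array([.756,-.087,.646]);n/=np.linalg.norm(n); S=np.array([.5835,-.002,.0998]); u=np.array([n[2],0,-n[0]]);u-=n*(u@n);u/=np.linalg.norm(u);v=np.cross(n,u)
for nm in("side","top"):
    r=ctrl.read_camera(nm); C=cloud(r); D=C-S
    m=(abs(D@n-h0)<.006)&(np.linalg.norm(D-h0*n,axis=-1)<.045)&(r["img"].min(-1)>150)
    P=C[m]; 
    if len(P)<30: print(nm,len(P)); continue
    c=P.mean(0); nn=np.linalg.svd(P-c)[2][2]; nn*=np.sign(nn[2])
    U=np.stack([(P-S)@u,(P-S)@v],-1)
    print(nm,len(P),"h",np.median((P-S)@n).round(4),"ang",np.degrees(np.arccos(nn@n)).round(2),"circ",[np.round(q,4) for q in cv2.minEnclosingCircle(U.astype(np.float32))],"range",np.percentile(U,[1,99],axis=0).round(4).tolist())
    a=cv2.resize(r["img"][120:260,240:380] if nm=="side" else r["img"][80:240,190:350],None,fx=4,fy=4); cv2.imwrite(f"pics/{nm}_{sys.argv[2]}.png",a[:,:,::-1])
E
python3 chk.py .026 9
```

```text
t 16.9 tcp [ 0.6151 -0.005   0.0779] q [-0.272 -0.057  2.209  0.414  0.396  1.054] w 0.0908 F [0.7 0.6 0.3]
x [ 0.598 -0.006 -0.801] y [ 0.798 -0.088  0.597] z [-0.074 -0.996 -0.048]
delta tool [ 0.0018  0.0021 -0.0007] n in tool [-0.065  0.998 -0.   ] twist -0.0 world [ 0.0028  0.0005 -0.0002]
side 259 h 0.0265 ang 2.48 circ [array([-0.0025,  0.0052]), np.float64(0.0387)] range [[-0.0349, -0.0311], [0.0265, 0.031]]
top 392 h 0.0259 ang 2.33 circ [array([0.0007, 0.0016]), np.float64(0.0378)] range [[-0.0353, -0.0304], [0.0297, 0.0292]]
```

View pics/side_9.png

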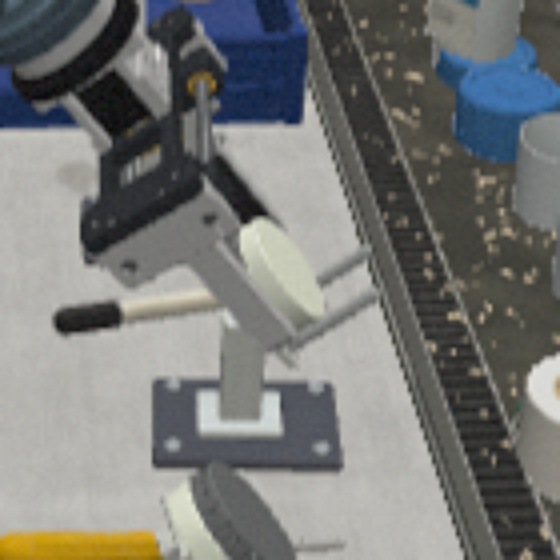

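jog_arm(motion=[[100,-0.02,0,0,0],[100,-0.03,0,0,0],[100,-0.03,0,0,0],[100,-0.03,0,0,0],[100,0,0,0,0]])

```text
time_s: 17.5
ee_pos: [0.5468, -0.0043, 0.1677]
tool_rot: [0.604, 0.658, 0.301, -0.333]
force: [0.7, -0.4, -0.3]
width: 0.0939
```

```bash
python3 go.py R 0.12 0.02 1; python3 chk.py .026 10
```

```text
t 17.5 tcp [ 0.5468 -0.0043  0.1677] q [-0.323 -0.432  2.317  0.302  0.663  1.156] w 0.0939 F [ 0.7 -0.4 -0.3]
x [ 0.596 -0.006 -0.803] y [ 0.799 -0.088  0.594] z [-0.074 -0.996 -0.048]
delta tool [-0.026   0.0022  0.2076] n in tool [-0.072  0.984 -0.163] twist -0.164 world [-0.0291 -0.2068  0.0122]
side 262 h 0.0265 ang 2.62 circ [array([-0.0014, -0.    ]), np.float64(0.0353)] range [[-0.0354, -0.0311], [0.0265, 0.0301]]
top 391 h 0.0259 ang 2.55 circ [array([0.0005, 0.0025]), np.float64(0.0383)] range [[-0.0347, -0.0302], [0.03, 0.0294]]
```

View pics/side_10.png

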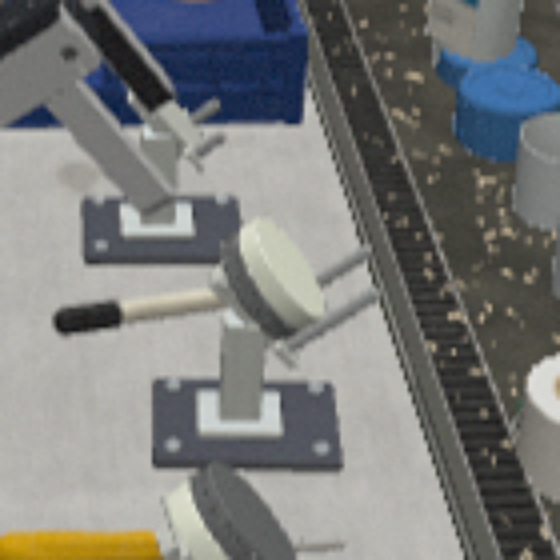

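View pics/top_10.png

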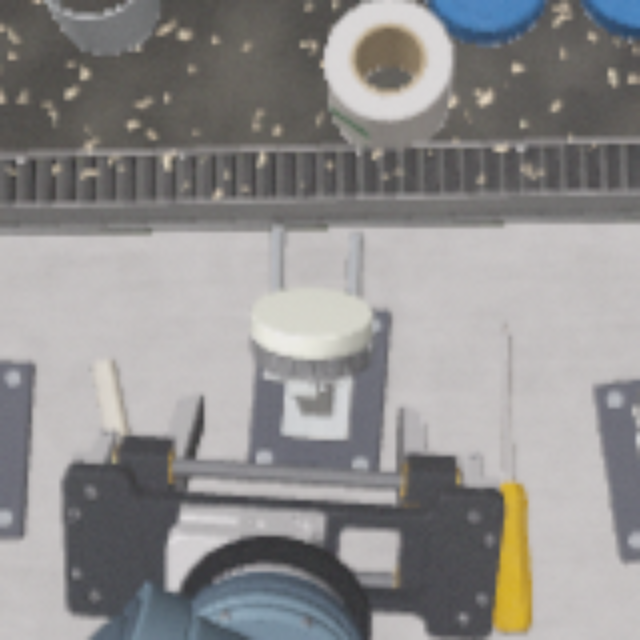

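jog_arm(motion=[[100,-0.008,0.002,0.03,-0.03],[100,-0.008,0.002,0.045,-0.05],[100,-0.008,0.002,0.045,-0.05],[100,0,0,0.045,-0.03],[100,0,0,0.03,0]])

```text
time_s: 18.1
ee_pos: [0.5343, -0.1995, 0.1755]
tool_rot: [0.652, 0.605, 0.339, -0.307]
force: [0.5, -0.7, 0.7]
width: 0.0941
```

```bash
python3 go.py R 0.09 0.0 1
```

```text
t 18.1 tcp [ 0.5343 -0.1995  0.1755] q [-0.798 -0.3    2.202  0.584  0.872  0.391] w 0.0941 F [ 0.5 -0.7  0.7]
x [ 0.582  0.009 -0.813] y [0.81  0.08  0.581] z [ 0.07  -0.997  0.039]
delta tool [ 0.0184 -0.0304  0.0115] n in tool [-0.088  0.996  0.003] twist 0.003 world [-0.0131 -0.0138 -0.0322]
```

jog_arm(motion=[[100,-0.01,0.03,0,0],[100,-0.01,0.045,0,0],[100,-0.01,0.048,0,0],[100,-0.01,0.048,0,0],[100,-0.01,0.048,0,0]])

```text
time_s: 18.6
ee_pos: [0.6848, -0.1908, 0.3223]
tool_rot: [0.639, 0.61, 0.346, -0.317]
force: [-0.3, -0.4, -0.1]
width: 0.094
```

jog_arm(motion=[[100,-0.01,0.048,0,0],[100,-0.01,0.048,0,0],[100,-0.01,0.048,0,0],[100,-0.01,0.048,0,0],[100,-0.01,0.048,0,0]])

```text
time_s: 19.1
ee_pos: [0.8682, -0.1783, 0.4818]
tool_rot: [0.632, 0.61, 0.354, -0.321]
force: [0.1, -1.0, 0.4]
width: 0.0939
```

```bash
python3 go.py R 0.09 0.0 1
```

```text
t 19.1 tcp [ 0.8682 -0.1783  0.4818] q [-0.416  0.361  0.963  0.255  1.301  1.094] w 0.0939 F [ 0.1 -1.   0.4]
x [ 0.543  0.026 -0.839] y [0.838 0.05  0.544] z [ 0.056 -0.998  0.005]
delta tool [ 0.0947 -0.4746  0.0146] n in tool [-0.133  0.991 -0.03 ] twist -0.03 world [-0.3454 -0.0357 -0.3375]
```

jog_arm(motion=[[100,-0.02,0.045,0,0],[100,-0.02,0.045,0,0],[100,-0.02,0.045,0,0],[100,-0.02,0.045,0,0],[100,-0.02,0.045,0,0]])

```text
time_s: 19.6
ee_pos: [0.9576, -0.1636, 0.5879]
tool_rot: [0.628, 0.615, 0.355, -0.319]
force: [2.3, -0.6, -3.8]
width: 0.0941
```

```bash
python3 go.py R 0.09 0.0 1
```

```text
t 19.6 tcp [ 0.9576 -0.1636  0.5879] q [-0.358  0.801  0.142  0.228  1.66   1.246] w 0.0941 F [ 2.3 -0.6 -3.8]
x [ 0.545  0.036 -0.837] y [0.836 0.04  0.547] z [ 0.053 -0.999 -0.009]
delta tool [ 0.1325 -0.6083  0.0314] n in tool [-0.129  0.991 -0.041] twist -0.042 world [-0.4349 -0.0508 -0.4436]
```

jog_arm(motion=[[100,-0.02,0.045,0,0],[100,-0.02,0.045,0,0],[100,-0.02,0.045,0,0],[100,-0.02,0.045,0,0]])

```text
time_s: 20.0
ee_pos: [0.9467, -0.1347, 0.6707]
tool_rot: [0.649, 0.631, 0.312, -0.288]
force: [0.5, 0.7, 0.3]
width: 0.0938
```

```bash
python3 go.py R 0.09 0.0 1
```

```text
t 20.0 tcp [ 0.9467 -0.1347  0.6707] q [-0.334  0.731  0.126  0.23   1.621  1.283] w 0.0938 F [0.5 0.7 0.3]
x [ 0.64   0.019 -0.768] y [0.767 0.038 0.64 ] z [ 0.041 -0.999  0.01 ]
delta tool [ 0.1311 -0.6702  0.0563] n in tool [-0.014  0.999 -0.039] twist -0.039 world [-0.4281 -0.079  -0.5292]
```

jog_arm(motion=[[100,-0.02,0.045,0,0],[100,-0.01,-0.02,0,0],[100,-0.01,-0.045,0,0],[100,0.01,-0.045,0.005,-0.02],[100,0.01,-0.045,0.005,-0.02]])

```text
time_s: 20.5
ee_pos: [0.836, -0.1416, 0.6295]
tool_rot: [0.68, 0.622, 0.288, -0.26]
force: [0.9, -0.5, 0.2]
width: 0.0941
```

jog_arm(motion=[[100,0.01,-0.048,0.005,0],[100,0.01,-0.048,0.005,0],[100,0.01,-0.048,0.005,0],[100,0.01,-0.048,0.005,0],[100,0.01,-0.048,0.005,0]])

```text
time_s: 21.0
ee_pos: [0.6972, -0.1888, 0.453]
tool_rot: [0.694, 0.619, 0.27, -0.25]
force: [-0.4, -0.2, -0.2]
width: 0.0942
```

```bash
python3 go.py R 0.09 0.0 1
```

```text
t 21.0 tcp [ 0.6972 -0.1888  0.453 ] q [-0.597 -0.187  1.68   0.501  0.982  0.735] w 0.0942 F [-0.4 -0.2 -0.2]
x [ 0.729 -0.013 -0.684] y [0.681 0.108 0.724] z [ 0.064 -0.994  0.087]
delta tool [ 0.0826 -0.3547 -0.0159] n in tool [0.106 0.994 0.03 ] twist 0.03 world [-0.1824 -0.0235 -0.3147]
```

jog_arm(motion=[[100,0.005,-0.025,-0.001,0.01],[100,0.005,-0.025,-0.001,0.01],[100,0.005,-0.025,-0.001,0.01],[100,0.005,-0.025,-0.001,0],[100,0.005,-0.025,-0.001,0]])

```text
time_s: 21.5
ee_pos: [0.6283, -0.1992, 0.3637]
tool_rot: [0.694, 0.626, 0.251, -0.25]
force: [-0.2, -0.1, 0.4]
width: 0.0937
```

```bash
python3 go.py R 0.09 0.0 1
```

```text
t 21.5 tcp [ 0.6283 -0.1992  0.3637] q [-0.704 -0.336  1.97   0.636  0.886  0.54 ] w 0.0937 F [-0.2 -0.1  0.4]
x [ 0.749 -0.032 -0.662] y [0.661 0.09  0.744] z [ 0.036 -0.995  0.089]
delta tool [ 0.0645 -0.2453 -0.012 ] n in tool [0.134 0.991 0.009] twist 0.009 world [-0.1143 -0.0123 -0.2264]
```

```bash
python3 - <<'E'
from ik import *
for t in(48,40):
  x=np.array([np.sin(np.radians(t)),-.03,-np.cos(np.radians(t))]);x/=np.linalg.norm(x)
  for X in(.45,.4,.35,.3):
    for z in(.2,.3):
      q,e=ik(np.array([X,-.2,z]),x,[-.7,-.34,1.97,.636,.886]);print(t,X,z,q.round(3),round(e,4))
E
```

```text
48 0.45 0.2 [-1.109 -0.706  2.492  0.846  1.056] 0.0
48 0.45 0.3 [-1.109 -0.797  2.358  0.77   1.212] 0.0
48 0.4 0.2 [-1.276 -0.836  2.54   0.822  1.251] 0.0099
48 0.4 0.3 [-1.296 -0.955  2.426  0.799  1.407] 0.0
48 0.35 0.2 [-1.453 -0.891  2.54   0.795  1.451] 0.0283
48 0.35 0.3 [-1.5   -1.02   2.447  0.824  1.612] 0.0122
48 0.3 0.2 [-1.656 -0.928  2.54   0.77   1.65 ] 0.0418
48 0.3 0.3 [-1.715 -1.02   2.444  0.833  1.809] 0.0276
40 0.45 0.2 [-1.013 -0.639  2.403  0.66   1.041] 0.0
40 0.45 0.3 [-1.013 -0.714  2.264  0.6    1.214] 0.0
40 0.4 0.2 [-1.175 -0.813  2.489  0.671  1.209] 0.0
40 0.4 0.3 [-1.175 -0.863  2.335  0.635  1.371] 0.0
40 0.35 0.2 [-1.362 -0.954  2.54   0.674  1.408] 0.0067
40 0.35 0.3 [-1.379 -1.009  2.395  0.675  1.562] 0.0
40 0.3 0.2 [-1.553 -1.007  2.54   0.662  1.598] 0.0226
40 0.3 0.3 [-1.576 -1.02   2.392  0.692  1.736] 0.0177
```

jog_arm(motion=[[100,-0.014,-0.044,0,0],[100,-0.014,-0.044,0,0],[100,-0.014,-0.044,0,0],[100,-0.014,-0.044,0,0],[100,-0.02,-0.02,0,0]])

```text
time_s: 22.0
ee_pos: [0.4413, -0.2178, 0.2836]
tool_rot: [0.708, 0.617, 0.24, -0.245]
force: [0.3, 0.1, 1.1]
width: 0.0941
```

```bash
python3 go.py R 0.09 0.0 1
```

```text
t 22.0 tcp [ 0.4413 -0.2178  0.2836] q [-1.18  -0.8    2.402  0.827  1.206  0.122] w 0.0941 F [0.3 0.1 1.1]
x [ 0.764 -0.05  -0.643] y [0.644 0.118 0.756] z [ 0.038 -0.992  0.122]
delta tool [ 0.1492 -0.0639 -0.0223] n in tool [0.156 0.987 0.033] twist 0.033 world [ 0.072   0.0071 -0.147 ]
```

jog_arm(motion=[[100,-0.038,-0.032,0,0],[100,-0.038,-0.032,0,0],[100,-0.038,-0.032,0,0],[100,-0.038,-0.032,0,0]])

```text
time_s: 22.4
ee_pos: [0.2716, -0.2533, 0.2925]
tool_rot: [0.712, 0.611, 0.248, -0.241]
force: [-0.5, -1.2, -0.3]
width: 0.0938
```

```bash
python3 go.py R 0.09 0.0 1
```

```text
t 22.4 tcp [ 0.2716 -0.2533  0.2925] q [-1.902 -1.017  2.475  0.869  1.854 -0.267] w 0.0938 F [-0.5 -1.2 -0.3]
x [ 0.761 -0.041 -0.647] y [0.646 0.138 0.751] z [ 0.058 -0.99   0.131]
delta tool [ 0.2831  0.0453 -0.0481] n in tool [0.151 0.987 0.054] twist 0.055 world [ 0.2419  0.0422 -0.1556]
```

jog_arm(motion=[[100,-0.038,-0.032,0.01,0],[100,-0.038,-0.032,0.01,0],[100,-0.038,-0.032,0.01,0]])

```text
time_s: 22.7
ee_pos: [0.1257, -0.2921, 0.3052]
tool_rot: [0.717, 0.601, 0.249, -0.251]
force: [1.1, -1.1, -0.6]
width: 0.0939
```

```bash
python3 go.py R 0.09 0.0 1
```

```text
t 22.7 tcp [ 0.1257 -0.2921  0.3052] q [-2.336 -0.793  2.352  0.73   2.075 -0.69 ] w 0.0939 F [ 1.1 -1.1 -0.6]
x [ 0.75  -0.062 -0.659] y [0.659 0.152 0.736] z [ 0.055 -0.986  0.155]
delta tool [ 0.3967  0.1447 -0.0856] n in tool [0.134 0.989 0.067] twist 0.068 world [ 0.3882  0.0819 -0.1679]
```

jog_arm(motion=[[100,0.036,0.033,-0.007,0],[100,0.036,0.033,-0.007,0],[100,0.036,0.033,-0.007,0],[100,0.036,0.033,-0.007,0],[100,0.036,0.033,-0.007,0]])

```text
time_s: 23.2
ee_pos: [0.3416, -0.2766, 0.3156]
tool_rot: [0.712, 0.604, 0.223, -0.28]
force: [-0.3, -1.5, 0.3]
width: 0.0942
```

```bash
python3 go.py R 0.09 0.0 1
```

```text
t 23.2 tcp [ 0.3416 -0.2766  0.3156] q [-1.575 -0.93   2.396  0.843  1.514 -0.039] w 0.0942 F [-0.3 -1.5  0.3]
x [ 0.745 -0.129 -0.655] y [0.667 0.113 0.736] z [-0.021 -0.985  0.171]
delta tool [ 0.2364 -0.0086 -0.1021] n in tool [0.128 0.992 0.02 ] twist 0.02 world [ 0.1724  0.0691 -0.1785]
```

jog_arm(motion=[[100,0.004,0.014,-0.045,0],[100,0.004,0.014,-0.045,0],[100,0.004,0.014,-0.045,0],[100,0.004,0.014,-0.045,0],[100,0.004,0.014,-0.045,0]])

```text
time_s: 23.7
ee_pos: [0.4597, -0.1014, 0.3331]
tool_rot: [0.711, 0.602, 0.234, -0.278]
force: [0.7, -0.6, -1.1]
width: 0.094
```

```bash
python3 go.py R 0.09 0.0 1
```

```text
t 23.7 tcp [ 0.4597 -0.1014  0.3331] q [-0.762 -1.017  2.393  0.503  1.081  0.659] w 0.094 F [ 0.7 -0.6 -1.1]
x [ 0.736 -0.114 -0.668] y [0.677 0.12  0.726] z [-0.003 -0.986  0.165]
delta tool [ 0.183  -0.1175  0.0727] n in tool [0.113 0.993 0.03 ] twist 0.031 world [ 0.0548 -0.1067 -0.1955]
```

jog_arm(motion=[[100,-0.03,-0.03,-0.02,0],[100,-0.03,-0.03,-0.02,0],[100,-0.03,-0.03,-0.02,0],[100,-0.03,-0.03,-0.02,0]])

```text
time_s: 24.1
ee_pos: [0.451, -0.0393, 0.3433]
tool_rot: [0.703, 0.59, 0.266, -0.294]
force: [-0.4, 1.0, 0.6]
width: 0.0937
```

```bash
python3 go.py R 0.09 0.0 1
```

```text
t 24.1 tcp [ 0.451  -0.0393  0.3433] q [-0.524 -1.017  2.346  0.292  1.101  0.92 ] w 0.0937 F [-0.4  1.   0.6]
x [ 0.686 -0.101 -0.721] y [0.728 0.13  0.674] z [ 0.026 -0.986  0.162]
delta tool [ 0.2088 -0.1113  0.1356] n in tool [0.042 0.998 0.05 ] twist 0.051 world [ 0.0657 -0.1693 -0.2035]
```

jog_arm(motion=[[100,-0.03,-0.03,-0.01,0],[100,-0.03,-0.03,-0.01,0],[100,-0.03,-0.03,0,0]])

```text
time_s: 24.4
ee_pos: [0.4317, -0.0144, 0.3708]
tool_rot: [0.697, 0.58, 0.282, -0.315]
force: [-0.1, -0.7, 1.2]
width: 0.0941
```

```bash
python3 go.py R 0.09 0.02 1
```

```text
t 24.4 tcp [ 0.4317 -0.0144  0.3708] q [-0.417 -1.017  2.278  0.172  1.189  1.058] w 0.0941 F [-0.1 -0.7  1.2]
x [ 0.643 -0.111 -0.757] y [0.765 0.129 0.631] z [ 0.028 -0.985  0.169]
delta tool [ 0.251  -0.0835  0.1558] n in tool [-0.014  0.998  0.056] twist 0.056 world [ 0.1019 -0.1923 -0.2166]
```

jog_arm(motion=[[100,0.028,-0.01,0.024,0.02],[100,0.028,-0.01,0.024,0.02],[100,0.028,-0.01,0.024,0.02],[100,0.028,-0.01,0.022,0],[100,0.028,-0.01,0.022,0]])

```text
time_s: 24.9
ee_pos: [0.4942, -0.1539, 0.2861]
tool_rot: [0.697, 0.596, 0.251, -0.309]
force: [0.5, -0.0, 0.4]
width: 0.0936
```

```bash
python3 go.py R 0.09 0.02 1
```

```text
t 24.9 tcp [ 0.4942 -0.1539  0.2861] q [-0.759 -0.745  2.33   0.486  0.931  0.598] w 0.0936 F [ 0.5 -0.   0.4]
x [ 0.684 -0.132 -0.718] y [0.73  0.099 0.677] z [-0.018 -0.986  0.164]
delta tool [ 0.1283 -0.068   0.0287] n in tool [0.04  0.999 0.017] twist 0.017 world [ 0.0376 -0.0519 -0.1334]
```

jog_arm(motion=[[100,0.03,-0.018,0.008,0.015],[100,0.03,-0.018,0.008,0],[100,0.03,-0.018,0.008,0],[100,0.02,-0.01,0.003,0],[100,0,0,0,0]])

```text
time_s: 25.4
ee_pos: [0.5294, -0.2145, 0.1865]
tool_rot: [0.703, 0.597, 0.232, -0.309]
force: [-0.1, 0.4, 0.5]
width: 0.0937
```

```bash
python3 go.py R 0 0.0 1; python3 - <<'E'
from h import *
o,M=obs()
for nm in("side","top"):
    r=ctrl.read_camera(nm); C=cloud(r); D=(C-np.array(o["ee_pos"]))@M
    m=(D[...,0]>-.1)&(D[...,0]<-.02)&(abs(D[...,1])<.025)&(abs(D[...,2])>.035)&(abs(D[...,2])<.07)
    for s in(1,-1):
        P=D[m&(D[...,2]*s>0)]; print(nm,s,len(P),P.min(0).round(3),P.max(0).round(3))
    a=cv2.resize(r["img"][210:330,220:370] if nm=="side" else r["img"][130:250,310:450],None,fx=5,fy=5); cv2.imwrite(f"pics/{nm}_11.png",a[:,:,::-1])
E
```

```text
t 25.4 tcp [ 0.5294 -0.2145  0.1865] q [-0.811 -0.439  2.35   0.719  0.651  0.275] w 0.0937 F [-0.1  0.4  0.5]
x [ 0.701 -0.158 -0.695] y [0.712 0.096 0.696] z [-0.043 -0.983  0.18 ]
delta tool [ 0.1124 -0.042  -0.0161] n in tool [0.066 0.998 0.009] twist 0.009 world [ 0.0496 -0.006  -0.1103]
t 25.4 tcp [ 0.5294 -0.2145  0.1865] q [-0.811 -0.439  2.35   0.719  0.651  0.275] w 0.0937 F [-0.1  0.4  0.5]
x [ 0.701 -0.158 -0.695] y [0.712 0.096 0.696] z [-0.043 -0.983  0.18 ]
side 1 530 [-0.1   -0.009  0.047] [-0.03   0.011  0.061]
side -1 420 [-0.1   -0.009 -0.061] [-0.031  0.011 -0.045]
top 1 191 [-0.099 -0.006  0.048] [-0.032  0.014  0.06 ]
top -1 158 [-0.1   -0.004 -0.058] [-0.032  0.013 -0.046]
```

View pics/side_11.png

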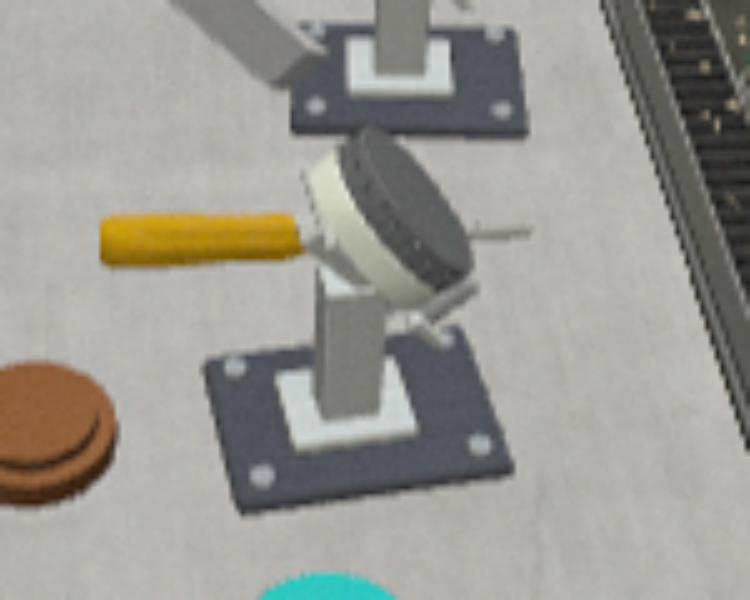

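View pics/top_11.png

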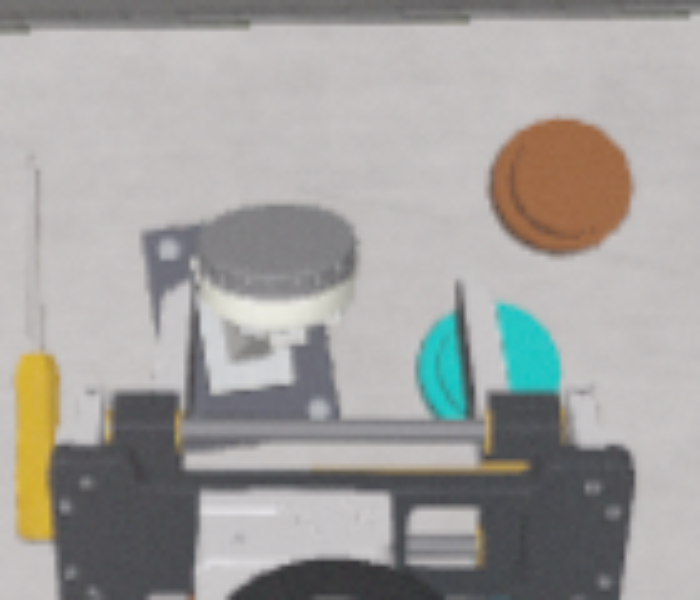

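jog_arm(motion=[[100,0.015,-0.02,-0.009,0.009],[100,0.015,-0.02,-0.009,0],[100,0.005,-0.004,0,0],[100,0,0,0,0]])

```text
time_s: 25.9
ee_pos: [0.5303, -0.2111, 0.1469]
tool_rot: [0.71, 0.596, 0.22, -0.305]
force: [0.7, -0.6, 0.1]
width: 0.0936
```

```bash
python3 go.py R 0 0.0 1
```

```text
t 25.9 tcp [ 0.5303 -0.2111  0.1469] q [-0.804 -0.377  2.4    0.869  0.547  0.107] w 0.0936 F [ 0.7 -0.6  0.1]
x [ 0.717 -0.172 -0.675] y [0.695 0.104 0.711] z [-0.052 -0.98   0.194]
delta tool [ 0.0843 -0.0162 -0.0063] n in tool [0.09  0.996 0.012] twist 0.012 world [ 0.0495 -0.01   -0.0697]
```

jog_arm(motion=[[100,0.02,-0.009,-0.004,0],[100,0.02,-0.007,-0.003,0],[100,0.015,-0.002,0,0],[100,0.003,0,0,0],[100,0,0,0,0]])

```text
time_s: 26.4
ee_pos: [0.5685, -0.2225, 0.1094]
tool_rot: [0.717, 0.593, 0.21, -0.301]
force: [0.0, 0.8, -1.5]
width: 0.0937
```

```bash
python3 go.py R 0 0.0 1; python3 - <<'E'
from h import *
for nm in("side","top"):
    r=ctrl.read_camera(nm)
    a=cv2.resize(r["img"][210:330,220:370] if nm=="side" else r["img"][130:250,310:450],None,fx=5,fy=5); cv2.imwrite(f"pics/{nm}_12.png",a[:,:,::-1])
E
```

```text
t 26.4 tcp [ 0.5685 -0.2225  0.1094] q [-0.752 -0.165  2.333  1.127  0.417 -0.153] w 0.0937 F [ 0.   0.8 -1.5]
x [ 0.73  -0.182 -0.658] y [0.681 0.116 0.723] z [-0.055 -0.976  0.209]
delta tool [ 0.0291 -0.0144 -0.0081] n in tool [0.11  0.994 0.02 ] twist 0.02 world [ 0.0119  0.0009 -0.0313]
```

View pics/side_12.png

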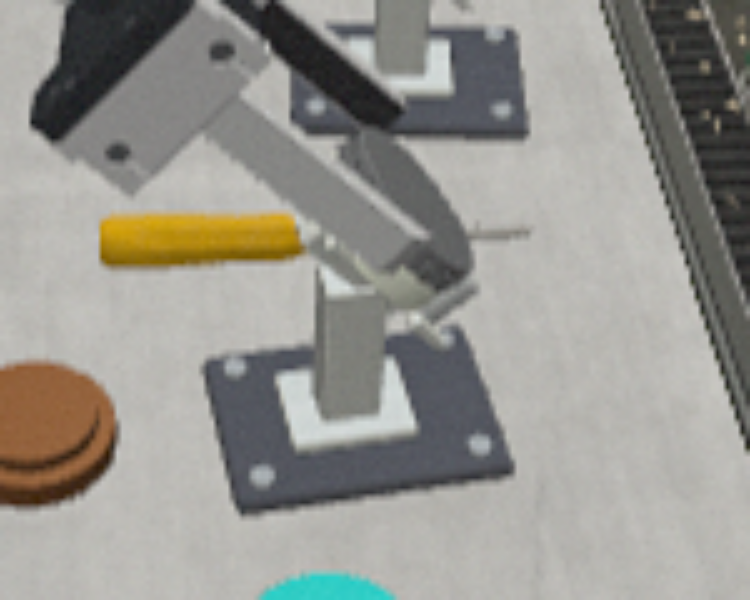

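View pics/top_12.png

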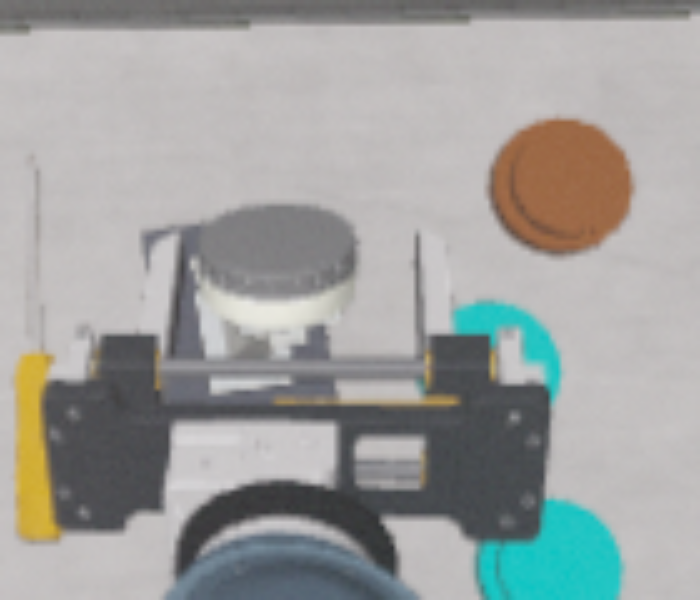

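jog_arm(motion=[[100,0.008,-0.007,-0.005,0.01],[100,0.008,-0.006,-0.003,0.01],[100,0.004,-0.003,0,0],[100,0,0,0,0]])

```text
time_s: 26.9
ee_pos: [0.5741, -0.2219, 0.089]
tool_rot: [0.714, 0.599, 0.203, -0.301]
force: [-0.0, 0.1, -0.5]
width: 0.0938
```

```bash
python3 go.py R 0 0.0 1
```

```text
t 26.9 tcp [ 0.5741 -0.2219  0.089 ] q [-0.74  -0.1    2.331  1.289  0.382 -0.3  ] w 0.0938 F [-0.   0.1 -0.5]
x [ 0.736 -0.187 -0.651] y [0.674 0.101 0.732] z [-0.071 -0.977  0.2  ]
delta tool [ 0.0117 -0.0033 -0.0026] n in tool [0.119 0.993 0.002] twist 0.002 world [ 0.0065  0.0001 -0.0105]
```

jog_arm(motion=[[100,0.004,-0.004,-0.003,0],[100,0,-0.001,0,0],[100,0,0,0,0]])

```text
time_s: 27.2
ee_pos: [0.5746, -0.2212, 0.0855]
tool_rot: [0.715, 0.598, 0.201, -0.301]
force: [-0.4, -0.1, -0.2]
width: 0.0941
```

```bash
python3 go.py R 0 0.0 1; python3 - <<'E'
from h import *
o,M=obs()
n=np.array((.756,.076,.65));n/=np.linalg.norm(n)
for nm in("side","top"):
    r=ctrl.read_camera(nm); C=cloud(r); D=(C-np.array(o["ee_pos"]))@M
    m=(D[...,0]>-.06)&(D[...,0]<-.02)&(abs(D[...,1])<.025)&(abs(D[...,2])>.04)&(abs(D[...,2])<.07)
    H=(C-(np.array((.544,-.212,.1087))))@n
    for s in(1,-1):
        k=m&(D[...,2]*s>0); P=D[k]; 
        if len(P)>5: print(nm,s,len(P),P.min(0).round(3),P.max(0).round(3),"height rel dish centre",H[k].min().round(3),H[k].max().round(3))
    a=cv2.resize(r["img"][210:330,220:370] if nm=="side" else r["img"][130:250,310:450],None,fx=5,fy=5); cv2.imwrite(f"pics/{nm}_13.png",a[:,:,::-1])
E
```

```text
t 27.2 tcp [ 0.5746 -0.2212  0.0855] q [-0.738 -0.09   2.333  1.332  0.376 -0.343] w 0.0941 F [-0.4 -0.1 -0.2]
x [ 0.738 -0.189 -0.647] y [0.671 0.103 0.735] z [-0.072 -0.977  0.203]
delta tool [ 0.0092 -0.0011 -0.0011] n in tool [0.123 0.992 0.003] twist 0.003 world [ 0.0061 -0.0008 -0.0069]
t 27.2 tcp [ 0.5746 -0.2212  0.0855] q [-0.738 -0.09   2.333  1.332  0.376 -0.343] w 0.0941 F [-0.4 -0.1 -0.2]
x [ 0.738 -0.189 -0.647] y [0.671 0.103 0.735] z [-0.072 -0.977  0.203]
side 1 168 [-0.06  -0.009  0.046] [-0.03   0.011  0.06 ] height rel dish centre -0.009 0.014
side -1 61 [-0.06  -0.007 -0.061] [-0.033  0.011 -0.045] height rel dish centre -0.007 0.013
top 1 48 [-0.06   0.007  0.047] [-0.03   0.012  0.059] height rel dish centre 0.008 0.013
top -1 52 [-0.059 -0.007 -0.059] [-0.029  0.011 -0.047] height rel dish centre -0.007 0.014
```

View pics/side_13.png

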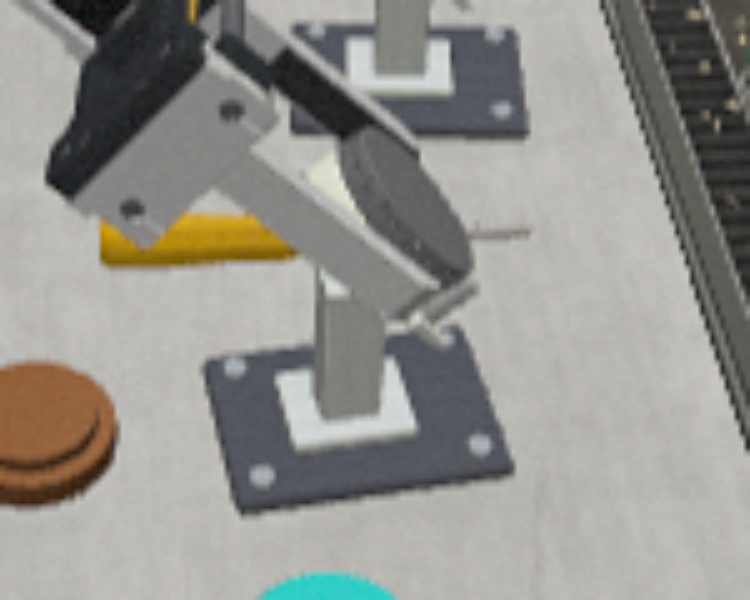

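jog_arm(motion=[[100,0.002,-0.002,0,0],[0,0,0,0,0],[0,0,0,0,0],[0,0,0,0,0],[0,0,0,0,0]], squeeze=35)

```text
time_s: 27.8
ee_pos: [0.5753, -0.2198, 0.0829]
tool_rot: [0.715, 0.599, 0.202, -0.298]
force: [-0.4, 8.9, 5.5]
width: 0.0655
```

jog_arm(motion=[[0,0,0,0,0]])

```text
time_s: 27.9
ee_pos: [0.5754, -0.2196, 0.0831]
tool_rot: [0.715, 0.599, 0.202, -0.298]
force: [-1.0, -0.2, 1.7]
width: 0.0653
```

```bash
python3 go.py R 0 0.0 1
```

```text
t 27.9 tcp [ 0.5754 -0.2196  0.0831] q [-0.738 -0.083  2.333  1.351  0.38  -0.364] w 0.0653 F [-1.  -0.2  1.7]
x [ 0.74  -0.183 -0.647] y [0.669 0.104 0.736] z [-0.068 -0.978  0.2  ]
delta tool [0.0073 0.0002 0.0008] n in tool [0.125 0.992 0.004] twist 0.004 world [ 0.0055 -0.0021 -0.0044]
```

jog_arm(motion=[[0,0,0.01,0,0],[0,0,0.02,0,0],[0,-0.005,0.03,0,0],[0,-0.02,0.035,0,0],[0,-0.03,0.035,0,0]])

```text
time_s: 28.4
ee_pos: [0.6172, -0.195, 0.2012]
tool_rot: [0.709, 0.601, 0.209, -0.304]
force: [0.8, 0.7, -1.2]
width: 0.0652
```

```bash
python3 go.py M 0.0 0.1; python3 - <<'E'
from h import *
for nm in("side",):
    r=ctrl.read_camera(nm)
    a=cv2.resize(r["img"][170:330,220:400],None,fx=4,fy=4); cv2.imwrite(f"pics/{nm}_14.png",a[:,:,::-1])
E
```

```text
t 28.4 tcp [ 0.6172 -0.195   0.2012] q [-0.616 -0.244  2.201  0.665  0.46   0.448] w 0.0652 F [ 0.8  0.7 -1.2]
x [ 0.728 -0.18  -0.661] y [0.682 0.093 0.726] z [-0.069 -0.979  0.191]
delta tool [ 0.0703  0.0208 -0.1893] n in tool [0.14  0.978 0.157] twist -2.983 world [ 0.0784  0.1747 -0.0674]
```

View pics/side_14.png

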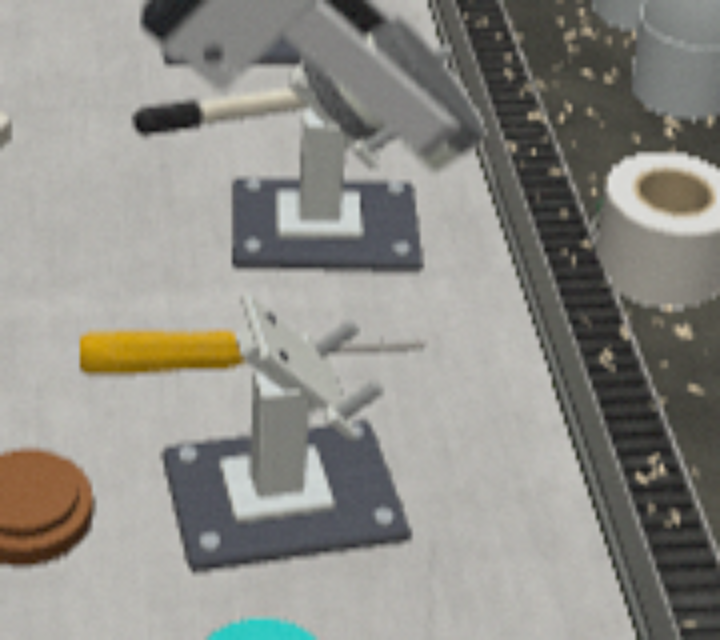

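jog_arm(motion=[[0,-0.037,0.003,-0.01,0],[0,-0.037,0.003,-0.024,0],[0,-0.037,0.003,-0.024,0],[0,-0.037,0.003,-0.024,0],[0,-0.037,0.003,-0.024,0]])

```text
time_s: 28.95
ee_pos: [0.499, -0.0565, 0.322]
tool_rot: [0.709, 0.601, 0.205, -0.305]
force: [0.1, 0.1, 0.6]
width: 0.0653
```

jog_arm(motion=[[0,-0.035,-0.01,-0.03,0],[0,-0.035,-0.02,-0.03,0],[0,-0.03,-0.03,-0.02,0],[0,-0.03,-0.03,-0.02,0],[0,-0.03,-0.03,-0.02,0]])

```text
time_s: 29.45
ee_pos: [0.374, 0.1149, 0.3233]
tool_rot: [0.705, 0.594, 0.203, -0.33]
force: [0.8, 0.4, -2.3]
width: 0.0653
```

```bash
python3 go.py M 0.0 0.1
```

```text
t 29.45 tcp [0.374  0.1149 0.3233] q [ 0.38  -1.016  2.404 -0.546  1.12   2.048] w 0.0653 F [ 0.8  0.4 -2.3]
x [ 0.7   -0.224 -0.678] y [0.706 0.076 0.704] z [-0.107 -0.972  0.211]
delta tool [0.384  0.0814 0.0592] n in tool [0.112 0.984 0.141] twist -3.0 world [ 0.3202 -0.1374 -0.1904]
```

jog_arm(motion=[[0,-0.028,-0.024,0.022,0],[0,-0.028,-0.024,0.022,0],[0,-0.028,-0.024,0.022,0],[0,-0.028,-0.024,0.022,0]])

```text
time_s: 29.85
ee_pos: [0.2539, 0.1444, 0.3583]
tool_rot: [0.707, 0.576, 0.193, -0.362]
force: [-0.2, 0.7, -1.3]
width: 0.0655
```

```bash
python3 go.py M 0.0 0.1
```

```text
t 29.85 tcp [0.2539 0.1444 0.3583] q [ 0.873 -1.015  2.336 -0.767  1.544  2.394] w 0.0655 F [-0.2  0.7 -1.3]
x [ 0.663 -0.289 -0.691] y [0.735 0.074 0.674] z [-0.144 -0.954  0.262]
delta tool [0.4958 0.1573 0.04  ] n in tool [0.08  0.986 0.144] twist -2.997 world [ 0.4384 -0.17   -0.226 ]
```

jog_arm(motion=[[0,0.03,0.021,0.03,0],[0,0.03,0.021,0.03,0],[0,0.03,0.021,0.03,0],[0,0.03,0.021,0.03,0],[0,0.03,0.021,0.03,0]])

```text
time_s: 30.35
ee_pos: [0.4266, 0.0539, 0.3691]
tool_rot: [0.729, 0.556, 0.229, -0.326]
force: [0.1, 1.2, -1.1]
width: 0.0649
```

```bash
python3 go.py M 0.0 0.1
```

```text
t 30.35 tcp [0.4266 0.0539 0.3691] q [ 0.043 -0.972  2.296 -0.289  1.069  1.572] w 0.0649 F [ 0.1  1.2 -1.1]
x [ 0.682 -0.221 -0.698] y [0.731 0.168 0.661] z [-0.029 -0.961  0.276]
delta tool [ 0.3641  0.0254 -0.    ] n in tool [0.084 0.967 0.24 ] twist -2.898 world [ 0.2668 -0.0761 -0.2371]
```

jog_arm(motion=[[0,-0.005,-0.012,0.045,0],[0,-0.005,-0.012,0.045,0],[0,-0.033,-0.034,0.005,0],[0,-0.033,-0.034,0.005,0],[0,-0.033,-0.034,0.0,0]])

```text
time_s: 30.85
ee_pos: [0.3931, -0.0168, 0.4167]
tool_rot: [0.704, 0.543, 0.243, -0.387]
force: [-0.7, 1.0, -1.5]
width: 0.0652
```

```bash
python3 go.py M 0.0 0.1
```

```text
t 30.85 tcp [ 0.3931 -0.0168  0.4167] q [-0.208 -1.015  2.192 -0.163  1.279  1.336] w 0.0652 F [-0.7  1.  -1.5]
x [ 0.583 -0.281 -0.762] y [0.809 0.11  0.577] z [-0.078 -0.953  0.292]
delta tool [ 0.3941  0.0719 -0.0993] n in tool [-0.028  0.977  0.213] twist -2.927 world [ 0.2956 -0.0083 -0.288 ]
```

jog_arm(motion=[[0,-0.03,-0.035,0.01,0],[0,-0.03,-0.035,0.01,0],[0,-0.03,-0.035,0.01,0],[0,0,0,0,-0.1],[0,0,0,0,-0.149]])

```text
time_s: 31.35
ee_pos: [0.3356, 0.014, 0.4673]
tool_rot: [0.755, 0.437, 0.304, -0.383]
force: [-0.1, 0.1, -1.4]
width: 0.0657
```

```bash
python3 go.py M 0.0 0.1
```

```text
t 31.35 tcp [0.3356 0.014  0.4673] q [-0.013 -1.016  2.081 -0.311  1.495  1.235] w 0.0657 F [-0.1  0.1 -1.4]
x [ 0.523 -0.312 -0.793] y [0.843 0.325 0.428] z [ 0.125 -0.893  0.433]
delta tool [ 0.4656  0.137  -0.0678] n in tool [-0.091  0.887  0.453] twist -2.67 world [ 0.3504 -0.0402 -0.3402]
```

jog_arm(motion=[[0,0.012,0,0,-0.149],[0,0.012,0,0,-0.149],[0,0.012,0,0,-0.149],[0,0.012,0,0,-0.149],[0,0.012,0,0,-0.149]])

```text
time_s: 31.85
ee_pos: [0.3685, -0.0026, 0.4185]
tool_rot: [0.864, 0.132, 0.423, -0.241]
force: [0.2, 0.3, -1.2]
width: 0.0653
```

jog_arm(motion=[[0,0.012,0,0,-0.149],[0,0.012,0,0,-0.149],[0,0.012,0,0,-0.149],[0,0.012,0,0,-0.149],[0,0.012,0,0,-0.149]])

```text
time_s: 32.35
ee_pos: [0.4013, -0.0203, 0.3652]
tool_rot: [0.852, -0.192, 0.483, -0.067]
force: [1.3, 0.4, -1.1]
width: 0.0657
```

```bash
python3 go.py M 0.0 0.1
```

```text
t 32.35 tcp [ 0.4013 -0.0203  0.3652] q [-0.174 -0.951  2.241 -0.219  1.239 -0.354] w 0.0657 F [ 1.3  0.4 -1.1]
x [ 0.525 -0.3   -0.797] y [-0.07   0.917 -0.392] z [0.848 0.262 0.46 ]
delta tool [0.3409 0.0708 0.13  ] n in tool [-0.092 -0.387  0.917] twist -1.172 world [ 0.2841 -0.0033 -0.2395]
```

jog_arm(motion=[[0,0.012,0,0,-0.149],[0,0.012,0,0,-0.149],[0,0.012,0,0,-0.149],[0,0.012,0,0,-0.149],[0,0.012,0,0,-0.149]])

```text
time_s: 32.85
ee_pos: [0.4335, -0.0379, 0.3115]
tool_rot: [0.723, -0.489, 0.474, 0.117]
force: [0.1, -1.0, -1.5]
width: 0.0653
```

jog_arm(motion=[[0,0.012,0,0,-0.149],[0,0.012,0,0,-0.149],[0,0.012,0,0,-0.12]])

```text
time_s: 33.15
ee_pos: [0.4526, -0.0483, 0.279]
tool_rot: [-0.603, 0.63, -0.439, -0.216]
force: [0.4, 0.3, -1.3]
width: 0.0652
```

```bash
python3 go.py M 0.0073 0.13; python3 chk.py .026 15
```

```text
t 33.15 tcp [ 0.4526 -0.0483  0.279 ] q [-0.249 -0.792  2.32  -0.186  0.998 -1.561] w 0.0652 F [ 0.4  0.3 -1.3]
x [ 0.521 -0.292 -0.802] y [-0.814  0.114 -0.57 ] z [ 0.258  0.95  -0.179]
delta tool [ 0.2268 -0.127   0.1103] n in tool [-0.099 -0.995 -0.003] twist 0.003 world [ 0.2499  0.024  -0.1292]
side 253 h 0.0265 ang 2.2 circ [array([-0.0013,  0.0008]), np.float64(0.0374)] range [[-0.0356, -0.0314], [0.0265, 0.0295]]
top 395 h 0.0259 ang 2.29 circ [array([-0.0002,  0.0022]), np.float64(0.0375)] range [[-0.0349, -0.032], [0.0294, 0.0294]]
```

View pics/side_15.png

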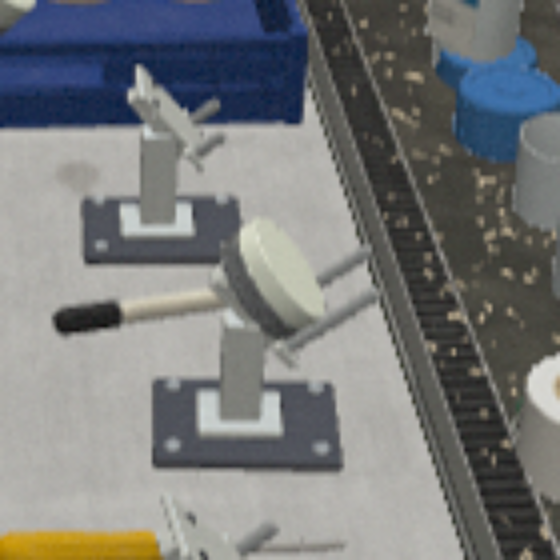

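jog_arm(motion=[[0,0.02,-0.03,0.018,0],[0,0.032,-0.028,0.018,0],[0,0.036,-0.02,0.018,0],[0,0.036,-0.02,0.018,0],[0,0.036,-0.015,0.018,0]])

```text
time_s: 33.75
ee_pos: [0.6607, -0.0225, 0.2114]
tool_rot: [-0.614, 0.626, -0.435, -0.204]
force: [-0.3, -1.3, 0.2]
width: 0.0653
```

```bash
python3 go.py M 0.0073 0.11
```

```text
t 33.75 tcp [ 0.6607 -0.0225  0.2114] q [-0.09  -0.084  1.965 -0.398  0.681 -1.192] w 0.0653 F [-0.3 -1.3  0.2]
x [ 0.539 -0.294 -0.79 ] y [-0.795  0.133 -0.592] z [ 0.279  0.946 -0.162]
delta tool [0.0732 0.022  0.0196] n in tool [-0.077 -0.997  0.024] twist -0.024 world [ 0.0274 -0.0001 -0.074 ]
```

jog_arm(motion=[[0,0.022,0.004,0.007,-0.012],[0,0.022,0.004,0.006,-0.012],[0,0.016,0.003,0.004,0],[0,0,0,0,0]])

```text
time_s: 34.15
ee_pos: [0.6921, -0.0209, 0.1484]
tool_rot: [-0.609, 0.629, -0.435, -0.21]
force: [-0.2, 0.8, -0.9]
width: 0.0652
```

```bash
python3 go.py M 0.0093 0.039; python3 chk.py .026 16;  python3 - <<'E'
from h import *
r=ctrl.read_camera("side")
cv2.imwrite("pics/s16.png",cv2.resize(r["img"][110:260,230:400],None,fx=4,fy=4)[:,:,::-1])
E
```

```text
t 34.15 tcp [ 0.6921 -0.0209  0.1484] q [-0.083  0.074  1.93  -0.468  0.578 -1.115] w 0.0652 F [-0.2  0.8 -0.9]
x [ 0.534 -0.291 -0.794] y [-0.803  0.121 -0.584] z [ 0.266  0.949 -0.17 ]
delta tool [ 0.011   0.0805 -0.0014] n in tool [-0.084 -0.996  0.009] twist -0.009 world [-0.0591  0.0052 -0.0555]
side 253 h 0.0265 ang 2.4 circ [array([-0.0022, -0.0013]), np.float64(0.0345)] range [[-0.0354, -0.0306], [0.0262, 0.0297]]
top 341 h 0.0258 ang 2.01 circ [array([-0.0003,  0.0027]), np.float64(0.0369)] range [[-0.0349, -0.0304], [0.0295, 0.0267]]
```

View pics/s16.png

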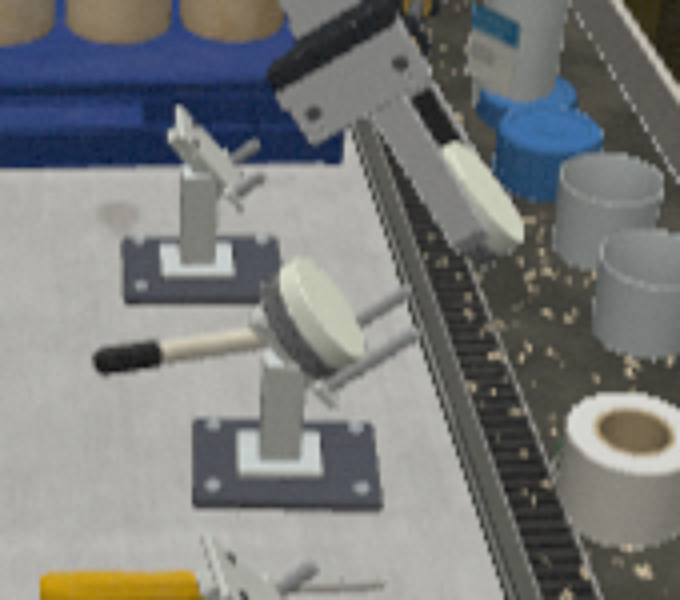

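```bash
python3 chk.py .132 17; python3 go.py M 0.0093 0.039
```

```text
side 194 h 0.1356 ang 4.14 circ [array([-0.0135, -0.001 ]), np.float64(0.0362)] range [[-0.0409, -0.0306], [0.0178, 0.032]]
top 288 h 0.1359 ang 3.36 circ [array([-0.0119,  0.0043]), np.float64(0.0425)] range [[-0.035, -0.0343], [0.0224, 0.0421]]
t 34.4 tcp [ 0.6935 -0.0211  0.1534] q [-0.083  0.068  1.928 -0.468  0.577 -1.117] w 0.0653 F [ 0.3 -0.3  0.8]
x [ 0.54  -0.292 -0.79 ] y [-0.799  0.118 -0.59 ] z [ 0.266  0.949 -0.169]
delta tool [ 0.0135  0.0844 -0.0007] n in tool [-0.077 -0.997  0.009] twist -0.009 world [-0.0603  0.0053 -0.0603]
```

jog_arm(motion=[[0,0.002,0.014,0,-0.005],[0,0.003,0.016,0,0],[0,0.002,0.014,0,0],[0,0.001,0.008,0,0],[0,0,0,0,0]])

```text
time_s: 34.9
ee_pos: [0.6536, -0.017, 0.1182]
tool_rot: [-0.61, 0.633, -0.43, -0.207]
force: [1.4, 0.5, -1.7]
width: 0.0657
```

```bash
python3 go.py M 0.0093 0.039;  python3 - <<'E'
from h import *
r=ctrl.read_camera("side")
cv2.imwrite("pics/s18.png",cv2.resize(r["img"][110:260,230:400],None,fx=4,fy=4)[:,:,::-1])
E
```

```text
t 34.9 tcp [ 0.6536 -0.017   0.1182] q [-0.082  0.027  2.046 -0.536  0.505 -1.041] w 0.0657 F [ 1.4  0.5 -1.7]
x [ 0.544 -0.292 -0.786] y [-0.796  0.114 -0.594] z [ 0.263  0.949 -0.171]
delta tool [0.0083 0.0311 0.0002] n in tool [-0.071 -0.997  0.006] twist -0.006 world [-0.0202  0.0013 -0.025 ]
```

View pics/s18.png

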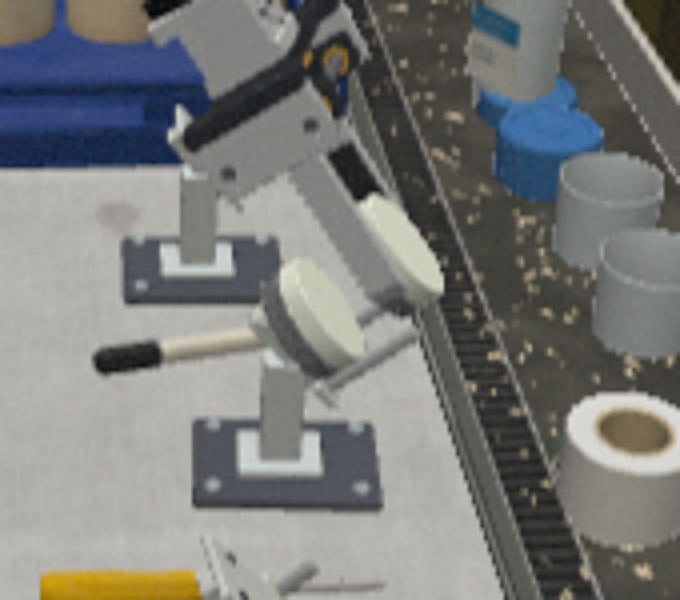

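jog_arm(motion=[[0,0.003,0.01,0,0],[0,0.002,0.009,0,0],[0,0.001,0.003,0,0],[0,0,0,0,0]])

```text
time_s: 35.35
ee_pos: [0.6403, -0.0164, 0.1013]
tool_rot: [-0.611, 0.633, -0.429, -0.205]
force: [-0.4, 0.1, -0.8]
width: 0.0657
```

```bash
python3 go.py M 0.0093 0.039; python3 chk.py .055 19
```

```text
t 35.35 tcp [ 0.6403 -0.0164  0.1013] q [-0.083  0.024  2.088 -0.577  0.469 -0.996] w 0.0657 F [-0.4  0.1 -0.8]
x [ 0.547 -0.293 -0.784] y [-0.794  0.114 -0.597] z [ 0.264  0.949 -0.17 ]
delta tool [0.0025 0.0102 0.0003] n in tool [-0.067 -0.998  0.007] twist -0.007 world [-0.0067  0.0007 -0.0081]
side 105 h 0.0594 ang 1.74 circ [array([-0.0084,  0.0031]), np.float64(0.0429)] range [[-0.037, -0.0362], [0.0245, 0.0435]]
top 241 h 0.0597 ang 2.83 circ [array([-0.0043,  0.0019]), np.float64(0.044)] range [[-0.0367, -0.0379], [0.0277, 0.0428]]
```

View pics/side_19.png

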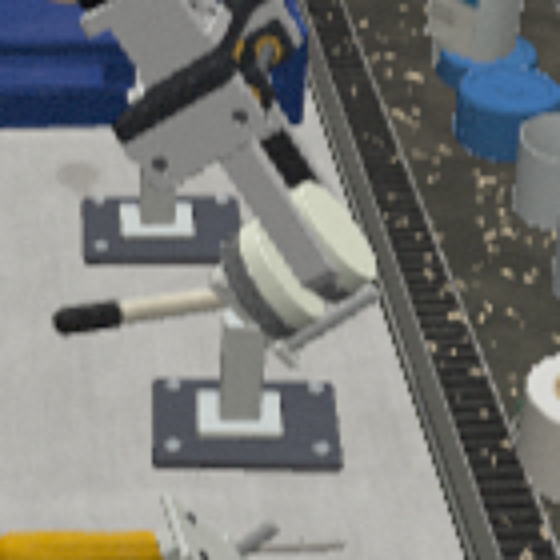

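jog_arm(motion=[[0,0.001,0.005,0,0],[0,0,0.002,0,0],[0,0,0,0,0]])

```text
time_s: 35.75
ee_pos: [0.6363, -0.0161, 0.0975]
tool_rot: [-0.611, 0.633, -0.428, -0.205]
force: [-0.2, -0.6, -1.3]
width: 0.0657
```

```bash
python3 go.py M 0.0093 0.039; python3 chk.py .054 20
```

```text
t 35.75 tcp [ 0.6363 -0.0161  0.0975] q [-0.083  0.021  2.101 -0.59   0.459 -0.981] w 0.0657 F [-0.2 -0.6 -1.3]
x [ 0.549 -0.293 -0.783] y [-0.793  0.114 -0.599] z [ 0.264  0.949 -0.169]
delta tool [0.0018 0.0047 0.0003] n in tool [-0.065 -0.998  0.008] twist -0.008 world [-0.0026  0.0003 -0.0042]
side 261 h 0.0557 ang 4.09 circ [array([-0.0083,  0.0015]), np.float64(0.0415)] range [[-0.0368, -0.0339], [0.0253, 0.0336]]
top 456 h 0.0551 ang 4.78 circ [array([-0.0047,  0.0016]), np.float64(0.0437)] range [[-0.0361, -0.0371], [0.0291, 0.042]]
```

jog_arm(motion=[[0,0.001,0.002,0,0],[0,0.001,0.002,0,0],[0,0,0,0,0]])

```text
time_s: 36.15
ee_pos: [0.6358, -0.0162, 0.0953]
tool_rot: [-0.612, 0.634, -0.427, -0.204]
force: [-0.9, -0.3, -0.5]
width: 0.0652
```

```bash
python3 go.py M 0.0093 0.039; python3 chk.py .053 21
```

```text
t 36.15 tcp [ 0.6358 -0.0162  0.0953] q [-0.083  0.022  2.105 -0.6    0.45  -0.97 ] w 0.0652 F [-0.9 -0.3 -0.5]
x [ 0.552 -0.293 -0.781] y [-0.791  0.113 -0.602] z [ 0.264  0.95  -0.169]
delta tool [0.0003 0.0028 0.0003] n in tool [-0.061 -0.998  0.008] twist -0.008 world [-0.002   0.0005 -0.0019]
side 262 h 0.0539 ang 3.98 circ [array([-0.009 ,  0.0029]), np.float64(0.0421)] range [[-0.0356, -0.0359], [0.0253, 0.0384]]
top 446 h 0.0533 ang 4.21 circ [array([-0.0049,  0.0014]), np.float64(0.0442)] range [[-0.0347, -0.0372], [0.0287, 0.0419]]
```

jog_arm(motion=[[0,0,0.002,0,0],[0,0,0.002,0,0],[0,0,0,0,0]])

```text
time_s: 36.55
ee_pos: [0.6355, -0.016, 0.0961]
tool_rot: [-0.613, 0.636, -0.424, -0.202]
force: [1.4, -0.7, -0.1]
width: 0.0654
```

```bash
python3 go.py M 0.0093 0.039; python3 chk.py .053 22
```

```text
t 36.55 tcp [ 0.6355 -0.016   0.0961] q [-0.083  0.018  2.11  -0.609  0.442 -0.962] w 0.0654 F [ 1.4 -0.7 -0.1]
x [ 0.558 -0.292 -0.776] y [-0.787  0.111 -0.607] z [ 0.264  0.95  -0.168]
delta tool [0.0011 0.0028 0.0003] n in tool [-0.054 -0.999  0.008] twist -0.008 world [-0.0015  0.0003 -0.0026]
side 268 h 0.0538 ang 4.49 circ [array([-0.0081,  0.003 ]), np.float64(0.0423)] range [[-0.0364, -0.0356], [0.0251, 0.0345]]
top 454 h 0.053 ang 4.58 circ [array([-0.0049,  0.0015]), np.float64(0.0439)] range [[-0.0358, -0.0372], [0.0287, 0.042]]
```

View pics/side_22.png

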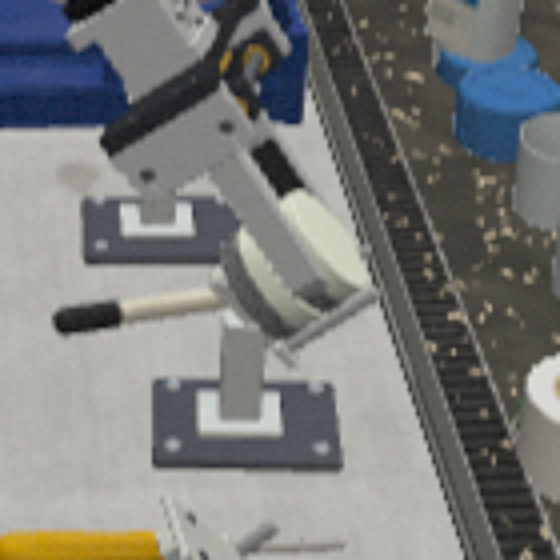

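View pics/top_22.png

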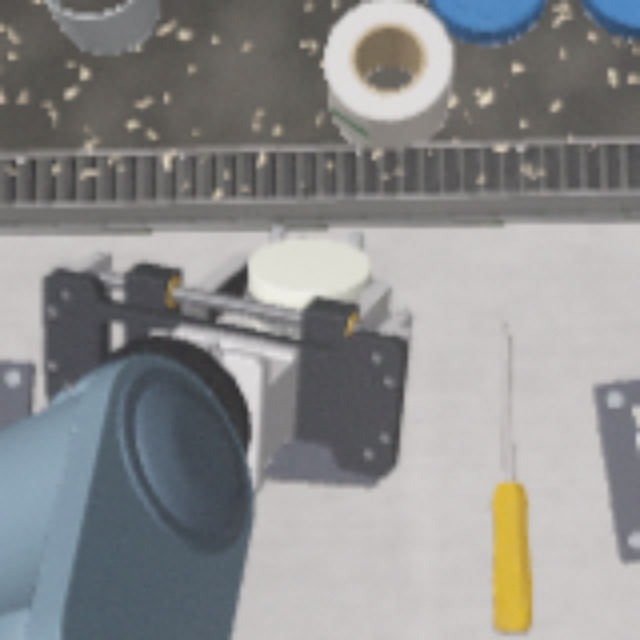

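jog_arm(motion=[[0,0,0,0,0],[0,0,0,0,0],[0,0,0,0,0]], squeeze=3)

```text
time_s: 36.95
ee_pos: [0.6344, -0.016, 0.0947]
tool_rot: [-0.612, 0.635, -0.425, -0.202]
force: [1.5, -0.0, 0.3]
width: 0.0659
```

jog_arm(motion=[[72,0,0,0,0],[76,0,0,0,0],[85,0,0,0,0],[100,0,0,0,0],[100,0,0,0,0]])

```text
time_s: 37.45
ee_pos: [0.6321, -0.0157, 0.0922]
tool_rot: [-0.611, 0.634, -0.427, -0.204]
force: [0.4, 0.6, 0.8]
width: 0.0919
```

```bash
python3 go.py M 0.0093 0.039; python3 chk.py .053 23
```

```text
t 37.45 tcp [ 0.6321 -0.0157  0.0922] q [-0.083  0.02   2.114 -0.608  0.445 -0.962] w 0.0919 F [0.4 0.6 0.8]
x [ 0.552 -0.292 -0.781] y [-0.791  0.113 -0.601] z [ 0.264  0.95  -0.169]
delta tool [-0.     -0.002   0.0001] n in tool [-0.062 -0.998  0.008] twist -0.008 world [ 0.0016 -0.0001  0.0012]
side 235 h 0.0525 ang 2.09 circ [array([-0.0005,  0.0033]), np.float64(0.0361)] range [[-0.0332, -0.0293], [0.0275, 0.0314]]
top 384 h 0.0519 ang 2.21 circ [array([0.0019, 0.0012]), np.float64(0.0377)] range [[-0.0339, -0.0291], [0.029, 0.032]]
```

View pics/side_23.png

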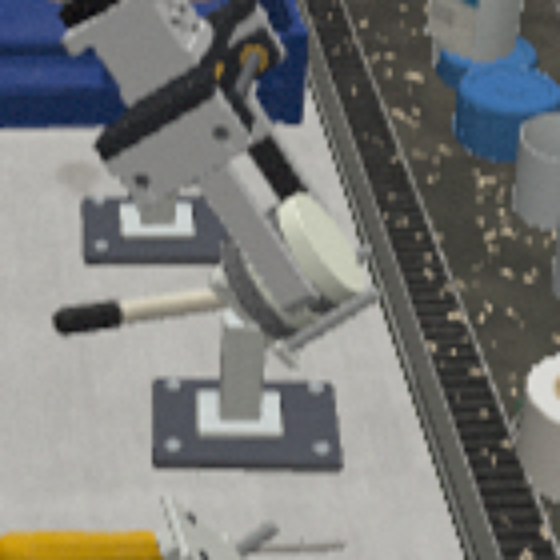

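View pics/top_23.png

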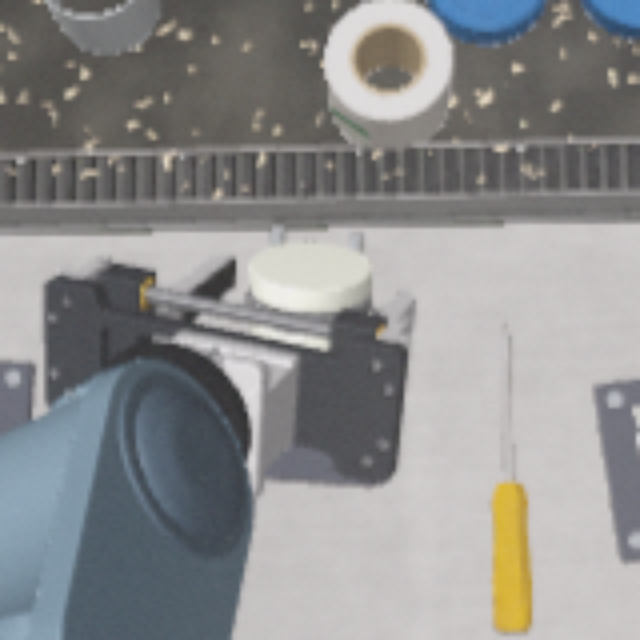

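jog_arm(motion=[[100,-0.015,0,0,0],[100,-0.025,0,0,0],[100,-0.03,0,0,0],[100,-0.03,0,0,0],[100,-0.03,0,0,0]])

```text
time_s: 38.05
ee_pos: [0.5566, 0.0222, 0.192]
tool_rot: [-0.61, 0.632, -0.431, -0.206]
force: [1.2, 0.3, -0.2]
width: 0.0941
```

jog_arm(motion=[[100,-0.03,0,0,0],[100,-0.03,0,0,0],[100,0,0,0,0]])

```text
time_s: 38.35
ee_pos: [0.5232, 0.0415, 0.2456]
tool_rot: [-0.612, 0.633, -0.428, -0.204]
force: [0.6, 0.3, -1.1]
width: 0.0937
```

```bash
python3 go.py M 0.0093 0.039; python3 chk.py .053 24; python3 - <<'E'
from h import *
d=np.load("top.npz"); C0=d["C"]; 
ctrl.read_camera("top")
for t in("screwdriver","marker"):
    for q in ctrl.trace("top",t)[:1]: print(t,np.round(q["pixel"]),round(q["conf"],2))
E
```

```text
t 38.35 tcp [0.5232 0.0415 0.2456] q [ 0.053 -0.47   2.209 -0.439  0.853 -1.105] w 0.0937 F [ 0.6  0.3 -1.1]
x [ 0.55  -0.292 -0.782] y [-0.792  0.115 -0.6  ] z [ 0.265  0.95  -0.168]
delta tool [ 0.1967 -0.0027  0.0005] n in tool [-0.064 -0.998  0.009] twist -0.009 world [ 0.1105 -0.0572 -0.1523]
side 238 h 0.0526 ang 2.19 circ [array([-0.0011,  0.0018]), np.float64(0.0351)] range [[-0.034, -0.0303], [0.0271, 0.0331]]
top 388 h 0.052 ang 2.52 circ [array([ 0.0032, -0.0001]), np.float64(0.0386)] range [[-0.0334, -0.0291], [0.0311, 0.0322]]
screwdriver [316. 216.] 0.73
marker [219. 190.] 0.63
```

View pics/side_24.png

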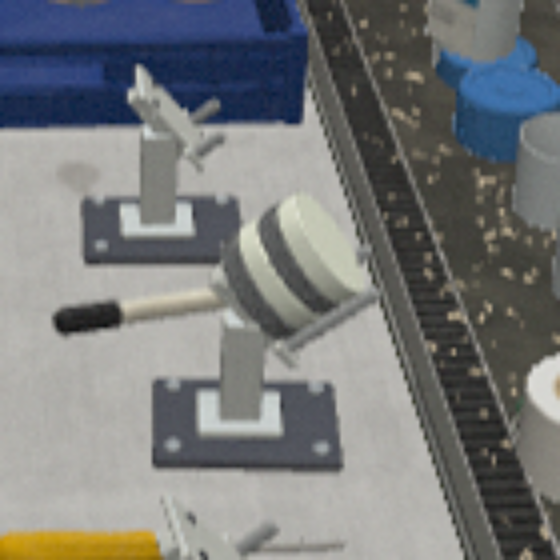

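View pics/top_24.png

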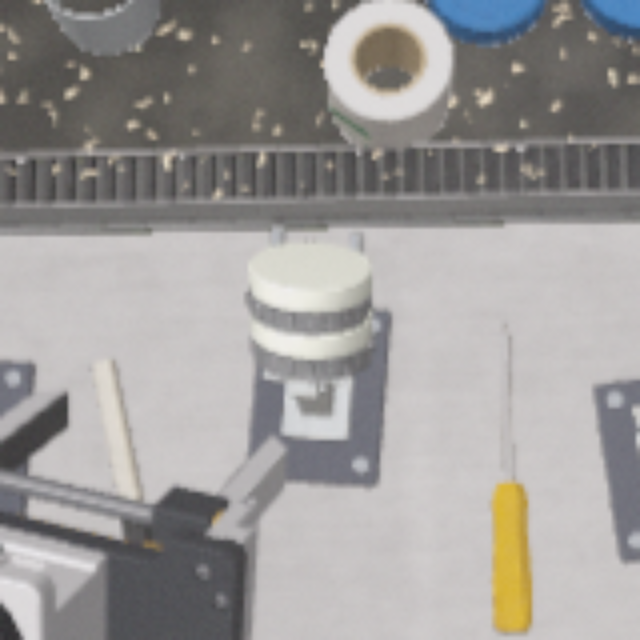

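The stack is neat, lids closed and against the pins, and the bystanders are where they were. The gripper is clear, so I'll hand in.

```bash
python3 - <<'E'
from h import *
obs(); print(ctrl.close_job())
E
```

```text
t 38.6 tcp [0.5217 0.04   0.2388] q [ 0.05  -0.462  2.212 -0.439  0.853 -1.105] w 0.094 F [ 0.5 -0.5 -0.2]
x [ 0.541 -0.293 -0.788] y [-0.798  0.116 -0.591] z [ 0.265  0.949 -0.171]
the job is handed in; nothing more can be done
None
```

Both dishes are turned over and stacked lid down on the stack stand, against its pins, and I handed the job in at 38.6 s of the 61 s allowed.

**How it was done:** The moves can only turn the tool about its own x. I tilted it by pushing past the arm's reach limits until tool x lay about in the plane of the dishes. Each dish was then gripped across the seam at 35 N, lifted, turned half round about tool x, set down square to the deck and released.

**Last checks:**
- **Stack height:** the top face is 52 mm off the deck; two dishes should give 52 mm.
- **Position:** the top dish sits about 3 mm or less from the seat along the slope and 2 mm or less sideways.
- **Flatness:** the plane fit read about 2°, the limit being 7°. It read about the same for the first dish lying flat, so part of that is probably error in the fit.
- **Lids and bystanders:** the lids look closed in both pictures. The marker and screwdriver look where they started, judged from the pictures and not measured in mm.
- **Clearance:** the open gripper was well clear of everything.

**What disagreed:**
- Both cameras put the fingertips about 30 mm short of the reported TCP. I planned with the measured offset, and both grasps fitted.
- The tool's tilt drifted during moves, so I corrected it several times. The second dish came down about 4° off and settled flat when released.

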